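Seal the clip-top food keeper on the sharing table

ROBOT

A 6-joint arm with a two-finger parallel gripper is mounted at the origin on the work surface. World frame = base frame: x ahead of the robot, y to its left, z up, the work surface at z = 0. Lengths are in mm, angles in rad, forces in N, time in s.
With the tool pointing down it reaches from about 325 to 900 mm from the base axis. Payload 3.5 kg.
Tool frame: the origin (TCP) lies midway between the tips of the shut fingers; the grasp point (between the pads) lies behind it (arm.tcp_to_grasp is the z of the grasp point in the tool frame, in mm); z points along the fingers, y is the direction in which the jaws open and shut (so a half turn about z gives the same grasp; the last joint's range is limited). The gripper opens to 85 mm and grips with 20 to 120 N. Pads are 22 mm wide; open, the fingers measure 114 mm over their backs; the gripper's body (76 mm by 85 mm) begins 54 mm behind the grasp point. The pads swing forward as they close: fully open they stand 13 mm farther back than shut.
Start: joints at [1.024, 0.276, -0.026, 1.268, 0, 1.467], TCP at [268.365, 564.448, 193.213] pointing down, gripper open.
Joint ranges: [-3.12, 3.12], [-0.85, 1.88], [-1.08, 1.24], [-1.95, 2.15], [-1.57, 1.53], [-3.14, 3.14]. Speed limits (rad/s): [2.57, 2.57, 3.14, 3.14, 3.14, 3.14].

INTERFACE

Orientations are given as a 3x3 rotation matrix whose columns are the frame's x, y, z axes.
In Python, from bench import readout, imaging, workorder, arm gives the robot as it stands.
- The arm moves only by the tool carry_out, never from a script. Its argument "commands" is a list of rows, each an object with "slide": the shift along the world's x, y, z in m, a list of three; "rot": the turn, a rotation vector about the world's x, y, z in degrees, a list of three; "jaw": the finger opening in m, from 0 to 0.0854. A call has 1 to 8 rows; each row shifts and turns the commanded pose from where the row before left it; what a row does not reach is not made up. A row lasts 1/8 s, in which the tool goes at most 62.5 mm and 10.7 degrees, less where a joint would pass 70% of its speed; a pose out of reach is approached as far as the arm can. A call with a gripper value outside its range is refused whole. The fingers move at their own pace and stop on an object; the grip force is fixed at half the most. Time passes only in rows, so rows that do not move let the fingers close. It gives the time, the measured TCP pose, the force and the opening at its end, in the units of the state.
- readout.observe(): the state, without advancing time (a new reading comes with each control period).
- imaging.capture(name): name is "scene" or "top" or "wrist"; returns the picture (480x640x3 uint8, red, green, blue); there is no depth.
- imaging.camera_model(name): a dict with "camera_matrix" (3x3 intrinsics, pixels), "k1" (the pictures are not rectified: a ray, as slopes to the right and down, at radius r is drawn at 1 + k1 r^2 times it, then the intrinsics apply), "eye" and "rotation" of the camera in the world. Camera axes: x right, y down, z forward; pixel columns grow to the right and rows downward; lengths in mm; the calibration is good to about 2 mm. A picture is of the moment at which its call begins: read the wrist's pose just before it. camera_model takes no time and is no camera call; for the wrist camera it gives the pose at the moment of the call.
- workorder.hand_in(): hands the job in, once; it reports no verdict.
The state is a dict: "t": time; "joints": joint angles; "joint_vel": joint speeds; "joint_efforts": joint torques, N m; "eef_pos": TCP position; "eef_rot": TCP orientation; "contact_force": force on the tool from outside, world axes, zero at the start; "ft_torque": the same for the moment, N m; "gripper_width": finger opening in mm.
Only numpy, scipy, OpenCV 4.12 (cv2) and the standard library are available. Lean on these libraries where they do the work, as an engineer would, in place of code of your own. Each camera call takes 0.05 s, during which the arm holds its last target.

TASK

Seal the open clip-top food keeper: first shut its lid, then push the lock slide on the lid to its free end and slide the vent shutter it was holding fully shut, and last swing the wire bail up and over the lid until it snaps past the ridges and clamps. Leave the food, cans and boxes around it undisturbed.

Things in the scene. Friction and masses are not known exactly. Their poses are not given: they have to be found in the camera images.
- keeper: White ceramic box, 110 (x) x 190 (y) x 92 mm high with 6 mm walls, fixed to the table (rubber feet, it never moves). Origin: centre of its underside on the table, z up; x points from its front (bail side) to its back (lid hinge side). All keeper coordinates below are in mm in this frame.
- lid (a joint): Hinge of the steel lid, rad: 0 = flat shut, grows as it opens up and back, to 1.95; starts 1.25 to 1.75. Axis along y through (58, 0, 101). Shut, it is a plate x -57..57, y -97..97, z 95..107, with two ribs 10 mm wide on it at y = +-80, x -41..33, up to z 156. Stiff: stays where left; 2 to 6 N near its front edge moves it. Its outer face carries the lock and vent slides.
- lid_lip (a point): Point on the lid's outer (upper) face, 85 mm from the hinge axis and 30 mm toward -y from its middle: a bare spot to push (the front 50 mm of this face is bare at y -70..-5). With the lid shut it lies at (-27, -30, 107).
- lock (a joint): Travel of the lock slide, m: 0 = locked, 0.027 = free end. It moves along the keeper's -x (to the front edge of the lid). Friction 1.5 N, stays where left. Until it has moved about 0.023 its bar blocks the vent slide.
- lock_tab (a point): Centre, just under the top edge, of the lock slide's upright tab: black plastic, 10 mm thick along x, 20 mm wide along y, on a flat black bar 55 (x) x 20 (y) x 8 mm that lies on the lid. Lid shut and locked: this point at (-10, 9, 129); bar x -22..33, its top at z 115.5; tab top z 129.5.
- vent (a joint): Travel of the vent shutter slide, m: 0 = vent open, 0.035 = fully shut over the three dark slots. It moves along the keeper's +y. Friction 1.5 N, stays where left.
- vent_tab (a point): Centre, just under the top edge, of the vent slide's upright tab: black plastic, 10 mm thick along y, 24 mm wide along x, in the middle of a flat black shutter 24 (x) x 60 (y) x 8 mm. Lid shut and vent open: this point at (22, -32, 129); shutter y -62..-2, its top at z 115.5; tab top z 129.5.
- bail (a joint): Swing of the wire bail about the y-parallel axis through (-15, 0, 45), rad: 0 = level toward the front (-x), pi/2 = straight up; starts 0.35 to 0.75, stays where left. With the lid shut its bar meets the ribs at about 1.4, must be forced (3 to 8 N at the bar) over their crest at 1.75, and drops into the groove behind it, clamped, at about 1.84 (end stop at 1.93). The wire gives a few mm.
- bail_bar (a point): Middle of the bail's straight cross bar: 8 mm round steel wire along y, 208 mm long, 112 mm from the pivot axis; its two side arms are at y = +-104. The middle 140 mm of the bar is free to grip. Clamped, it is at about (17, 0, 153).
- tray_rear: Bystander: white food tray 100 x 160 x 28 mm behind the keeper; origin at centre of underside.
- can: Bystander: food can, 72 mm diameter, 85 mm high; origin at centre of underside. Can, tub and jar stand left, right and behind the keeper and swap places.
- tub: Bystander: white lidded tub, 78 mm diameter, 78 mm high; origin at centre of underside.
- jar: Bystander: food jar, 68 mm diameter, 105 mm high; origin at centre of underside.
- carton: Bystander: paper carton 70 x 70 x 140 mm on the right of the table; origin at centre of underside.
- tray_side: Bystander: white food tray 120 x 180 x 28 mm on the left of the table; origin at centre of underside.

How it is judged:
By the outcome, as a careful person would: the job done as asked, in the order asked, and still so for the second after the job is handed in, with the robot touching nothing.
It also fails if it takes over 54 s, if anything falls off the work surface, if the arm or the gripper's body presses on something with over 40 N, if the wrist force passes 120 N, or if a joint passes its speed limit or range.

## Working session

There is one attempt and no reset: what is moved stays moved. The work goes in short steps, Python scripts to look and compute and a tool call to move; the robot and the scene stay as the last step left them, time stands still between calls to the robot, and variables do not carry over. Pictures are saved under pics/ and viewed, and the job is handed in when it is done.

Besides the shell and the picture viewer there is one more tool, called after "Emit:" as name([rows], argument=value, ...), one row to a line, values as JSON. carry_out: Moves the arm, as the interface text tells. Its arguments: {"type":"object","properties":{"commands":{"type":"array","items":{"type":"object","properties":{"slide":{"type":"array","items":{"type":"number"}},"rot":{"type":"array","items":{"type":"number"}},"jaw":{"type":"number"}}}}},"required":["commands"]}

```bash
ls; mkdir -p pics; python3 - <<'E'
from bench import readout, imaging, workorder, arm
import cv2
s=readout.observe();print(s['t'],s['eef_pos'],s['eef_rot'],s['gripper_width'],arm.tcp_to_grasp)
for n in ['scene','top','wrist']:
    m=imaging.camera_model(n);print(n,m)
    cv2.imwrite(f'pics/{n}0.png',imaging.capture(n)[:,:,::-1])
E
```

```text
pics
0.0 [267.90507984 563.69103189 192.03492387] [[-9.03145762e-01  4.29332444e-01 -1.17698444e-03]
 [ 4.29333996e-01  9.03143710e-01 -1.93909838e-03]
 [ 2.30468247e-04 -2.25660792e-03 -9.99997427e-01]] 85.49382767910102 -18.700000000000003
scene {'camera_matrix': array([[481.62629663,   0.        , 313.64903155],
       [  0.        , 481.62629663, 239.54202281],
       [  0.        ,   0.        ,   1.        ]]), 'k1': -0.007381331830392941, 'eye': array([1097.77719775, -646.79467505, 1099.19690802]), 'rotation': array([[ 0.74164103,  0.51732663, -0.42701492],
       [ 0.67057443, -0.55537619,  0.49182031],
       [ 0.01727783, -0.65109941, -0.75879578]])}
top {'camera_matrix': array([[457.10643016,   0.        , 316.75853488],
       [  0.        , 457.10643016, 236.31098737],
       [  0.        ,   0.        ,   1.        ]]), 'k1': -0.05268867757425778, 'eye': array([ 365.53175487,  -28.79647386, 1499.50024565]), 'rotation': array([[-0.02226232, -0.98914961,  0.14521512],
       [-0.99967106,  0.02387453,  0.00936877],
       [-0.01273405, -0.14495879, -0.98935575]])}
wrist {'camera_matrix': array([[405.84869899,   0.        , 309.63958686],
       [  0.        , 405.84869899, 238.80424745],
       [  0.        ,   0.        ,   1.        ]]), 'k1': -0.05057162157678505, 'eye': array([193.06852213, 599.37063063, 372.09875987]), 'rotation': array([[ 0.42952984,  0.85497594,  0.29072368],
       [ 0.90304881, -0.40571996, -0.14104668],
       [-0.00263912,  0.32312144, -0.94635383]])}
```

View pics/scene0.png

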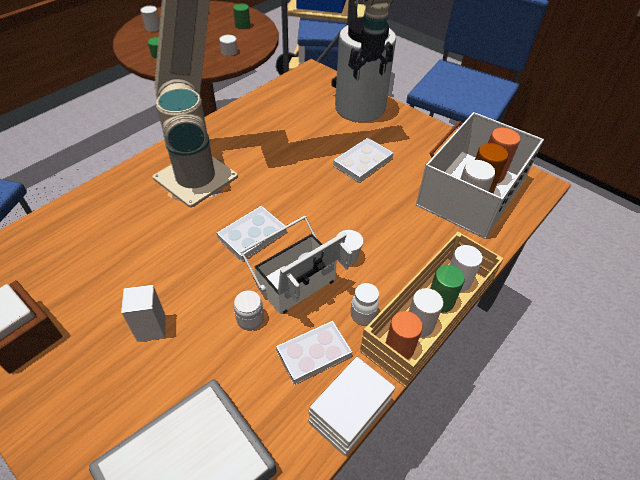

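View pics/top0.png

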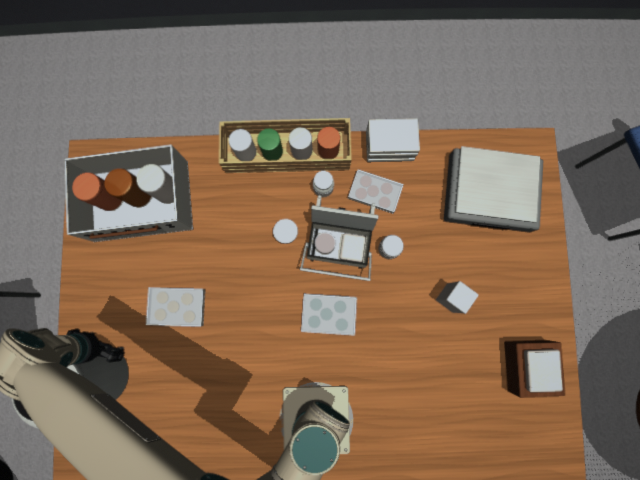

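View pics/wrist0.png

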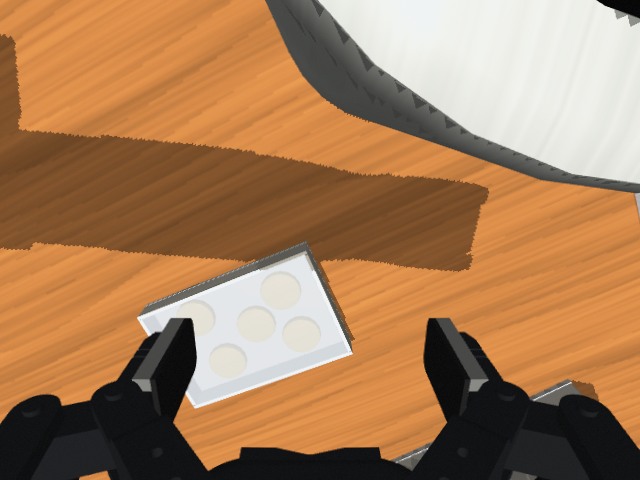

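```bash
cat > h.py <<'E'
from bench import readout, imaging, workorder, arm
import cv2, numpy as np
def dist(m): return np.array([m['k1'],0,0,0.])
def ray(m,uv):
    p=cv2.undistortPoints(np.array([[uv]],float),m['camera_matrix'],dist(m))[0,0]
    return m['eye'],m['rotation']@np.array([p[0],p[1],1.])
def onz(m,uv,z):
    e,d=ray(m,uv);return e+d*(z-e[2])/d[2]
def tri(m1,u1,m2,u2):
    e1,d1=ray(m1,u1);e2,d2=ray(m2,u2)
    d1=d1/np.linalg.norm(d1);d2=d2/np.linalg.norm(d2)
    a=np.linalg.lstsq(np.stack([d1,-d2],1),e2-e1,rcond=None)[0]
    p,q=e1+a[0]*d1,e2+a[1]*d2
    return (p+q)/2,np.linalg.norm(p-q)
def proj(m,P):
    P=np.atleast_2d(P);R=m['rotation'].T
    return cv2.projectPoints((P-m['eye'])@R.T,np.zeros(3),np.zeros(3),m['camera_matrix'],dist(m))[0][:,0]
def crop(name,im,x0,y0,w,h,s):
    c=cv2.resize(im[y0:y0+h,x0:x0+w],None,fx=s,fy=s,interpolation=cv2.INTER_CUBIC);cv2.imwrite('pics/'+name,c)
E
python3 - <<'E'
from h import *
crop('t1.png',cv2.imread('pics/top0.png'),260,160,160,130,5)
crop('s1.png',cv2.imread('pics/scene0.png'),205,195,190,145,4)
E
```

```text
(no output)
```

View pics/t1.png

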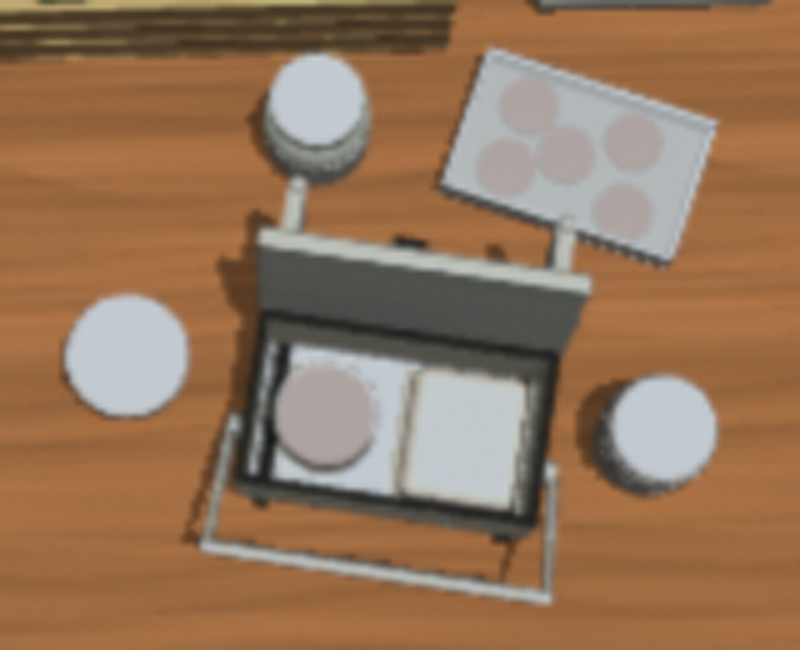

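View pics/s1.png

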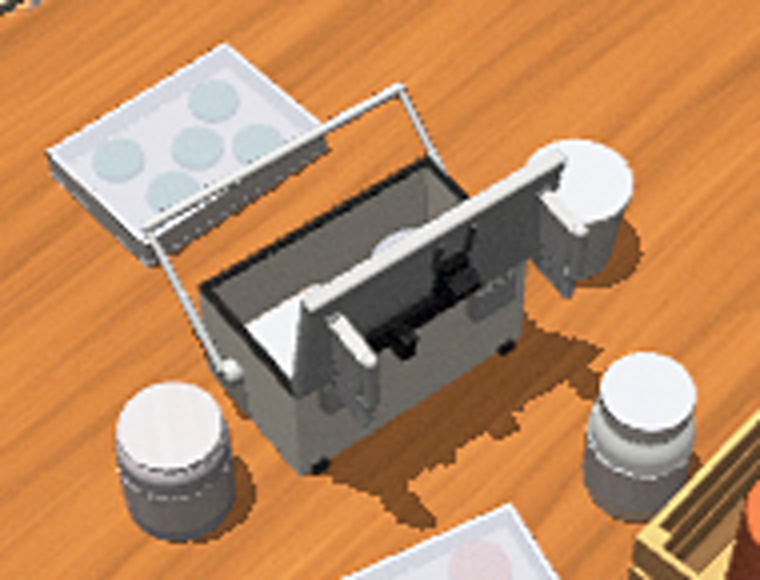

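```bash
python3 - <<'E'
from h import *
T=imaging.camera_model('top');S=imaging.camera_model('scene')
t=lambda x,y:(260+x/5-.4,160+y/5-.4)
s=lambda x,y:(205+x/4-.375,195+y/4-.375)
c=[onz(T,t(*p),92)[:2] for p in [(238,490),(533,530),(557,350),(262,312)]]
print('top rim FL FR BR BL',np.round(c,1)); c=np.array(c)
print('sides',[np.linalg.norm(c[i]-c[i-1]) for i in range(4)], c.mean(0))
c2=[onz(S,s(*p),92)[:2] for p in [(432,158),(202,288),(295,392)]]
print('scene FL FR BR',np.round(c2,1),'centre',(c2[0]+c2[2])/2)
for c_ in (c,c2):
    y=c_[0]-c_[1];print('yaw',np.degrees(np.arctan2(-y[0],y[1])))
for n,a,b in [('bailL',(203,547),(402,88)),('bailR',(548,600),(150,230)),('lidL top',(260,238),(562,160)),('lidR',(588,285),(308,303)),('ribR end',(565,225),(372,362)),('ribLend',(298,182),(590,230))]:
    print(n,tri(T,t(*a),S,s(*b)))
for n,z,p in [('tubR',0,(0,0))]: pass
E
```

```text
top rim FL FR BR BL [[ 506.3   15.6]
 [ 477.2 -165.8]
 [ 589.2 -185. ]
 [ 617.7   -1.6]]
sides [np.float64(112.70195996586364), np.float64(183.64696235972644), np.float64(113.56197262105786), np.float64(185.5595375789559)] [547.60851286 -84.18689722]
scene FL FR BR [[ 515.6   18.8]
 [ 481.4 -168. ]
 [ 584.  -184.9]] centre [549.78837869 -83.03495249]
yaw -9.107066928269063
yaw -10.36054103810954
bailL (array([469.92438495,  36.89821126, 115.81499009]), np.float64(0.5280508131832569))
bailR (array([ 433.92706994, -169.89422364,  113.97715922]), np.float64(3.140404584831418))
lidL top (array([641.00527415,  -3.26186132, 205.91318127]), np.float64(0.7868187189204572))
lidR (array([ 607.28310805, -191.00843375,  211.88173846]), np.float64(0.28376503650117635))
ribR end (array([ 648.84045558, -182.26088886,  184.21930137]), np.float64(0.34782036901570274))
ribLend (array([679.43316312, -24.3848381 , 188.15146998]), np.float64(5.208800501985501))
```

Emit:
carry_out([
  {"slide": [0.0245,-0.044,0.012],"rot": [0,0,-4.66],"jaw": 0},
  {"slide": [0.0245,-0.044,0.012],"rot": [0,0,-4.66],"jaw": 0},
  {"slide": [0.0245,-0.044,0.012],"rot": [0,0,-4.66],"jaw": 0},
  {"slide": [0.0245,-0.044,0.012],"rot": [0,0,-4.66],"jaw": 0},
  {"slide": [0.0245,-0.044,0.012],"rot": [0,0,-4.66],"jaw": 0},
  {"slide": [0.0245,-0.044,0.012],"rot": [0,0,-4.66],"jaw": 0},
  {"slide": [0.0245,-0.044,0.012],"rot": [0,0,-4.66],"jaw": 0},
  {"slide": [0.0245,-0.044,0.012],"rot": [0,0,-4.66],"jaw": 0},
])

```text
t: 1.15
eef_pos: [464.7, 210.9, 289.4]
eef_rot: [[-0.456, 0.89, -0.0], [0.89, 0.456, 0.0], [0.0, -0.0, -1.0]]
contact_force: [1.0, -0.3, -0.7]
gripper_width: -0.0
```

Emit:
carry_out([
  {"slide": [0.0245,-0.044,0],"rot": [0,0,-4.62]},
  {"slide": [0.0245,-0.044,0],"rot": [0,0,-4.62]},
  {"slide": [0.0245,-0.044,0],"rot": [0,0,-4.62]},
  {"slide": [0.0245,-0.044,0],"rot": [0,0,-4.62]},
  {"slide": [0.0245,-0.044,0],"rot": [0,0,-4.62]},
  {"slide": [0.0245,-0.044,0],"rot": [0,0,-4.62]},
  {"slide": [0.0245,-0.044,0],"rot": [0,0,-4.62]},
  {"slide": [0.0245,-0.045,0],"rot": [0,0,-4.62]},
])

```text
invalid input at $.commands[0]: expected keys slide, rot, jaw
```

```bash
python3 - <<'E'
from h import *
W=imaging.camera_model('wrist');print(W['eye'],W['rotation'])
cv2.imwrite('pics/w1.png',imaging.capture('wrist')[:,:,::-1])
im=cv2.imread('pics/w1.png');print(readout.observe()['eef_pos'])
E
```

```text
[426.90345814 284.51642695 469.29886225] [[ 8.89959455e-01  4.31655906e-01  1.47123578e-01]
 [ 4.56039380e-01 -8.42019102e-01 -2.88152590e-01]
 [-5.01904231e-04  3.23538267e-01 -9.46214953e-01]]
[468.50931962 206.57038603 291.04552404]
```

View pics/w1.png

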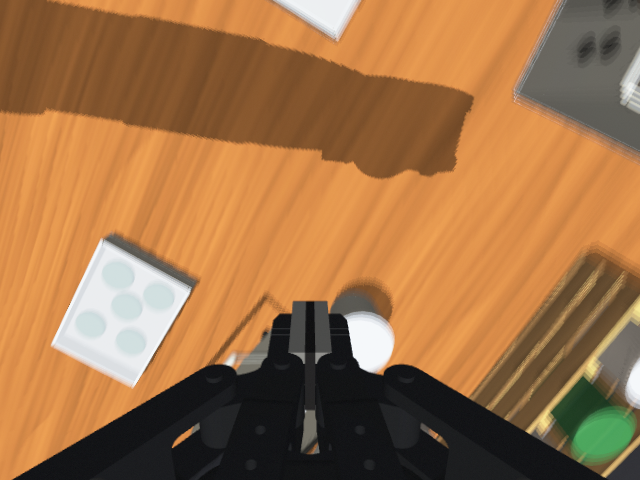

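Emit:
carry_out([
  {"slide": [0.0245,-0.044,0],"rot": [0,0,-4.62],"jaw": 0},
  {"slide": [0.0245,-0.044,0],"rot": [0,0,-4.62],"jaw": 0},
  {"slide": [0.0245,-0.044,0],"rot": [0,0,-4.62],"jaw": 0},
  {"slide": [0.0245,-0.044,0],"rot": [0,0,-4.62],"jaw": 0},
  {"slide": [0.0245,-0.044,0],"rot": [0,0,-4.62],"jaw": 0},
  {"slide": [0.0245,-0.044,0],"rot": [0,0,-4.62],"jaw": 0},
  {"slide": [0.0245,-0.044,0],"rot": [0,0,-4.62],"jaw": 0},
  {"slide": [0.0245,-0.045,0],"rot": [0,0,-4.62],"jaw": 0},
])

```text
t: 2.2
eef_pos: [660.9, -141.7, 288.7]
eef_rot: [[0.17, 0.985, -0.001], [0.985, -0.17, 0.0], [0.0, -0.001, -1.0]]
contact_force: [0.2, -0.0, -0.7]
gripper_width: -0.2
```

```bash
python3 - <<'E'
from h import *
W=imaging.camera_model('wrist')
im=imaging.capture('wrist')[:,:,::-1];cv2.imwrite('pics/w2.png',im)
import pickle;pickle.dump(W,open('w2.pkl','wb'))
s=imaging.capture('scene')[:,:,::-1];cv2.imwrite('pics/s2.png',s);crop('s2c.png',s,205,155,190,185,3)
print(readout.observe()['eef_pos'],readout.observe()['eef_rot'])
E
```

```text
[ 661.92204536 -144.92503375  287.06695876] [[ 1.72980853e-01  9.84924796e-01 -8.78098262e-04]
 [ 9.84924298e-01 -1.72981826e-01 -1.18961146e-03]
 [-1.32357287e-03 -6.59080309e-04 -9.99998907e-01]]
```

View pics/w2.png

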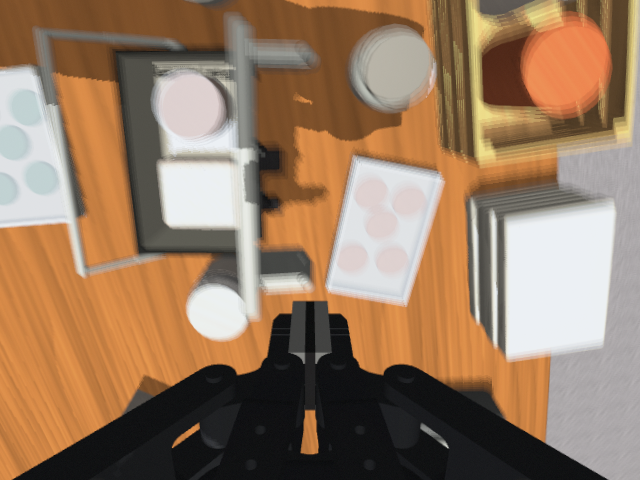

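View pics/s2c.png

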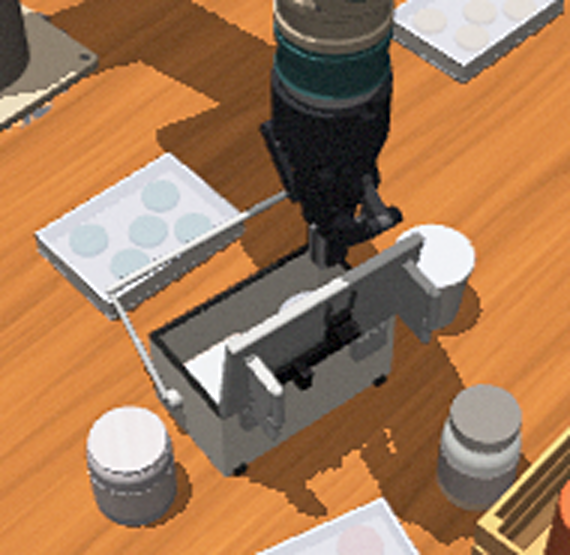

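```bash
python3 - <<'E'
from h import *
import pickle
W=pickle.load(open('w2.pkl','rb'));S=imaging.camera_model('scene');T=imaging.camera_model('top')
print('tip in scene crop',(proj(S,[660.9,-142,289])[0]-[205,155])*3)
im=cv2.imread('pics/w2.png');crop('w2c.png',im,20,0,300,340,2.3)
c=np.array([onz(W,p,92) for p in [(116,52),(137,252)]]);print(c)
y=c[0]-c[1];print(np.linalg.norm(y),np.degrees(np.arctan2(-y[0],y[1])), )
yaw=np.radians(-9.9);ex=np.array([np.cos(yaw),np.sin(yaw)])
print('centre',c.mean(0)[:2]+55*ex)
E
```

```text
tip in scene crop [326.63251083 282.75436972]
[[ 517.16581352    9.8077028    92.        ]
 [ 480.36912745 -171.30893898   92.        ]]
184.81675799846775 -11.48422988824052
centre [552.94848343 -90.20671861]
```

View pics/w2c.png

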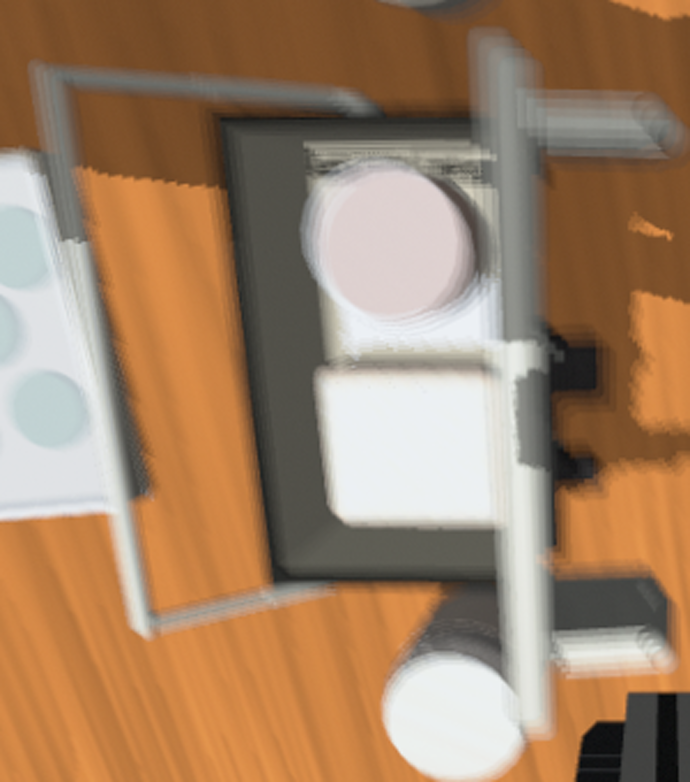

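Emit:
carry_out([
  {"slide": [0,0,-0.05],"rot": [0,0,0],"jaw": 0},
  {"slide": [0,0,-0.05],"rot": [0,0,0],"jaw": 0},
  {"slide": [0,0,-0.007],"rot": [0,0,0],"jaw": 0},
  {"slide": [0,0,0],"rot": [0,0,0],"jaw": 0},
])

```text
t: 2.8
eef_pos: [660.4, -140.0, 182.8]
eef_rot: [[0.167, 0.986, -0.0], [0.986, -0.167, 0.0], [0.0, -0.0, -1.0]]
contact_force: [-0.1, -0.3, 1.0]
gripper_width: -0.1
```

```bash
python3 - <<'E'
from h import *
W=imaging.camera_model('wrist')
im=imaging.capture('wrist')[:,:,::-1];cv2.imwrite('pics/w3.png',im)
import pickle;pickle.dump(W,open('w3.pkl','wb'))
s=imaging.capture('scene')[:,:,::-1];cv2.imwrite('pics/s3.png',s);crop('s3c.png',s,205,155,190,185,3)
print(readout.observe()['eef_pos'],readout.observe()['contact_force'])
E
```

```text
[ 662.11339454 -140.77642487  185.16225907] [0.40528431 0.38093093 0.12822717]
```

View pics/w3.png

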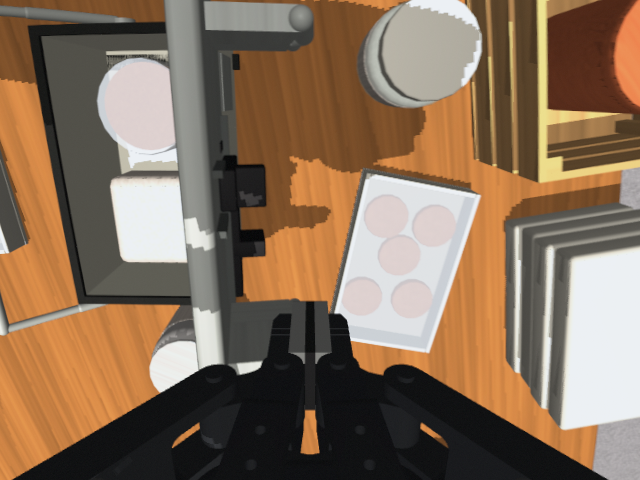

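View pics/s3c.png

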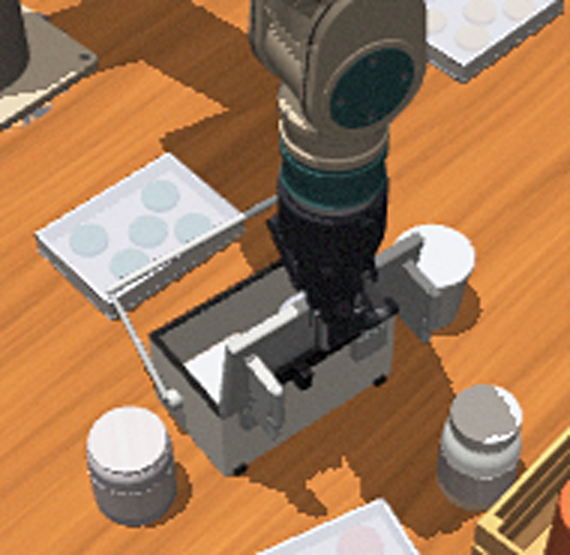

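```bash
cat >> h.py <<'E'
C=np.array([549,-84.]);YAW=np.radians(-9.9)
def k2w(p):
    p=np.asarray(p,float);c,s=np.cos(YAW),np.sin(YAW);return np.array([C[0]+c*p[0]-s*p[1],C[1]+s*p[0]+c*p[1],p[2]])
def w2k(p):
    p=np.asarray(p,float);c,s=np.cos(YAW),np.sin(YAW);d=p[:2]-C;return np.array([c*d[0]+s*d[1],-s*d[0]+c*d[1],p[2]])
E
python3 - <<'E'
from h import *
import pickle
W=pickle.load(open('w3.pkl','rb'));S=imaging.camera_model('scene');T=imaging.camera_model('top')
c=np.array([onz(W,p,92) for p in [(30,26),(81,303)]]);print(c)
y=c[0]-c[1];print(np.linalg.norm(y),np.degrees(np.arctan2(-y[0],y[1])), )
print('centre',c.mean(0)[:2]+55*np.array([np.cos(YAW),np.sin(YAW)]))
print(w2k([661,-140.5,184]), W['eye'],proj(W,[661,-140.5,184]))
for p in [(55,-97,207),(77,97,207),(-55,-95,92),(-55,95,92)]: print(p,proj(W,k2w(p)))
E
```

```text
[[ 511.47337047   16.63624919   92.        ]
 [ 479.04678651 -171.47563295   92.        ]]
190.88625815382716 -9.780484626648846
centre [549.44109143 -86.8757924 ]
[120.0462387 -36.4026177 184.       ] [674.46190872 -58.44100348 362.74726801] [[310.61673291 281.91755245]]
(55, -97, 207) [[175.92107832 414.74661604]]
(77, 97, 207) [[184.04616619 -54.91695315]]
(-55, -95, 92) [[ 78.78629314 299.20439156]]
(-55, 95, 92) [[28.2528541  22.00874488]]
```

Emit:
carry_out([
  {"slide": [-0.0168,0.0029,0],"rot": [0,0,0],"jaw": 0},
  {"slide": [-0.0168,0.0029,0],"rot": [0,0,0],"jaw": 0},
  {"slide": [-0.0168,0.0029,0],"rot": [0,0,0],"jaw": 0},
  {"slide": [-0.0118,0.002,0],"rot": [0,0,0],"jaw": 0},
  {"slide": [-0.0118,0.002,-0.002],"rot": [0,0,0],"jaw": 0},
])

```text
t: 3.52
eef_pos: [587.1, -128.1, 182.0]
eef_rot: [[0.168, 0.986, 0.003], [0.986, -0.168, -0.001], [-0.001, 0.003, -1.0]]
contact_force: [-0.0, -0.1, 0.3]
gripper_width: 0.1
```

```bash
sed -i 's/549,-84./549,-85./;s/-9.9/-9.8/' h.py; python3 - <<'E'
from h import *
im=imaging.capture('wrist')[:,:,::-1];cv2.imwrite('pics/w4.png',im)
s=readout.observe();print(w2k(s['eef_pos']),s['contact_force'])
E
```

```text
[ 42.56485732 -35.77574788 181.06876093] [-3.36518597 -0.07007735 -0.93506555]
```

View pics/w4.png

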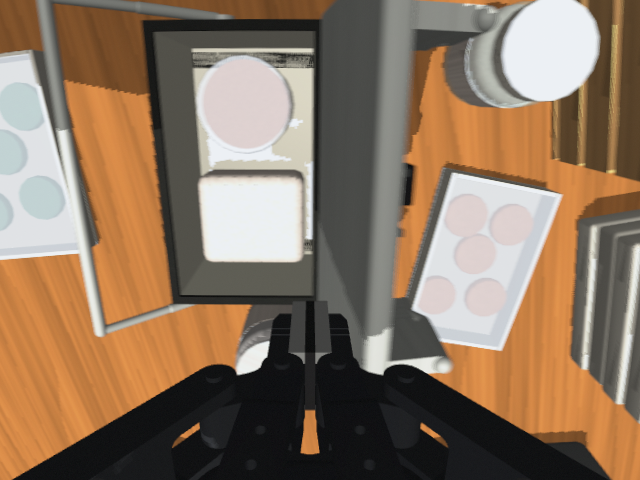

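```bash
python3 - <<'E'
from h import *
s=imaging.capture('scene')[:,:,::-1];cv2.imwrite('pics/s4.png',s);crop('s4c.png',s,205,155,190,185,3)
t=imaging.capture('top')[:,:,::-1];cv2.imwrite('pics/t4.png',t);crop('t4c.png',t,260,140,160,150,4)
S=imaging.camera_model('scene')
s=readout.observe();print(w2k(s['eef_pos']),s['contact_force'],(proj(S,s['eef_pos'])[0]-[205,155])*3)
E
```

```text
[ 43.97655022 -35.8601048  180.59546734] [-1.17839925 -0.16974807 -0.50709476] [267.63882591 309.45881383]
```

View pics/s4c.png

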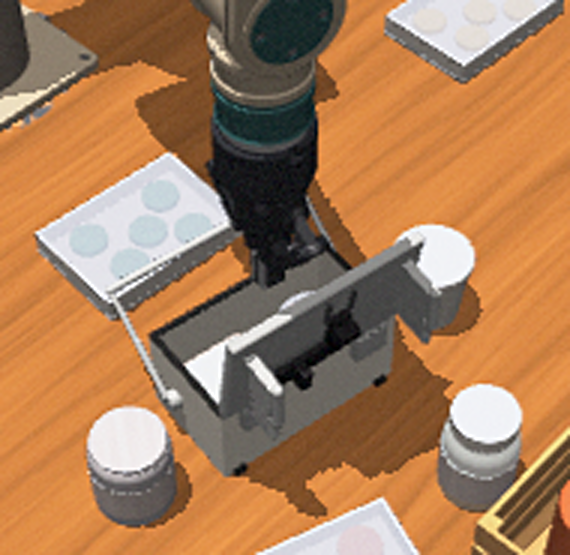

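View pics/t4c.png

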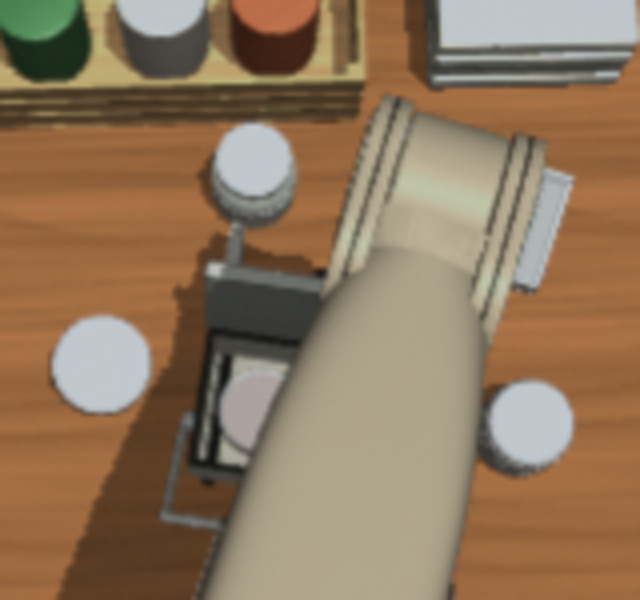

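```bash
python3 - <<'E'
from h import *
S=imaging.camera_model('scene');W=imaging.camera_model('wrist')
s=readout.observe()
for a in (0,10,15,20,25,30):
    p=s['eef_pos']-a*s['eef_rot'][:,2];print(a,proj(W,p)[0],(proj(S,p)[0]-[205,155])*3)
im=cv2.imread('pics/w4.png');crop('w4c.png',im,220,270,180,130,4)
crop('s4d.png',cv2.imread('pics/s4.png'),260,220,80,60,8)
E
```

```text
0 [309.21541115 280.20808162] [267.63882591 309.45881383]
10 [309.19606262 289.28229018] [267.46871672 301.72941791]
15 [309.18565122 294.16842832] [267.38283656 297.82677317]
20 [309.17469784 299.31144405] [267.2963989 293.8985   ]
25 [309.16315964 304.73186461] [267.20939834 289.94434639]
30 [309.1509892 310.4524303] [267.12182938 285.96405709]
```

View pics/w4c.png

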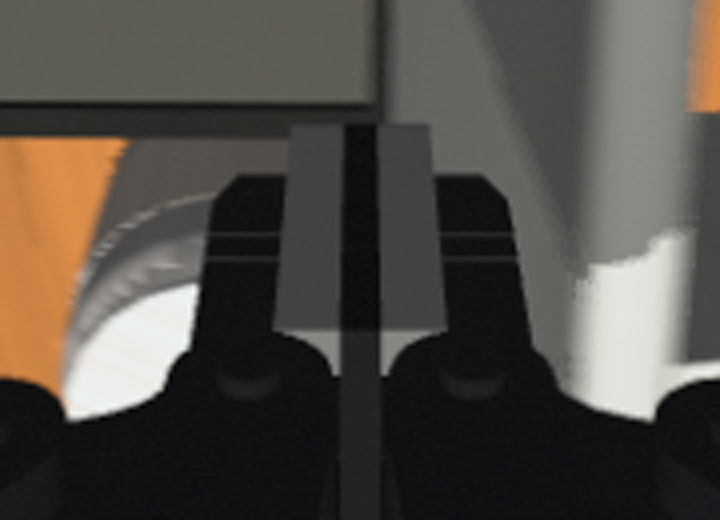

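View pics/s4d.png

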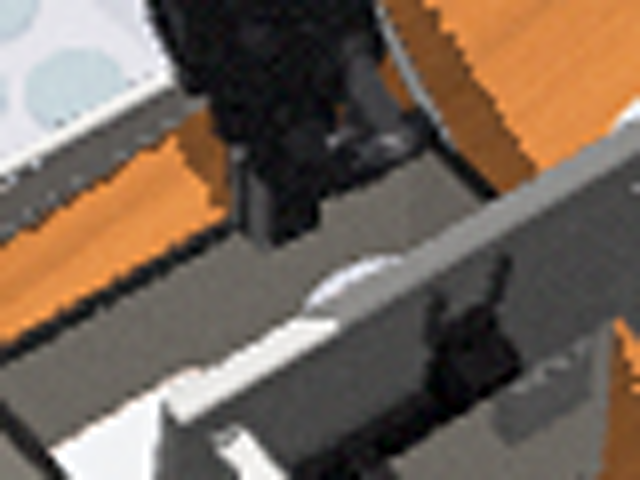

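```bash
python3 - <<'E'
from h import *
print([(a,getattr(arm,a)) for a in dir(arm) if not a.startswith('_')])
S=imaging.camera_model('scene')
s=readout.observe();R=s['eef_rot']
# lowest visible corner in scene of box tip: +-11 along tool x, +-h along tool y
for a in (15,20,25,30):
  print(a,[np.round((proj(S,s['eef_pos']+R@np.array([sx*11,sy*9,-a]))[0]-[260,220])*8) for sx in(-1,1) for sy in (-1,1)])
W=imaging.camera_model('wrist')
for a in (10,15,20,25,30):
  print(a,[np.round(proj(W,s['eef_pos']+R@np.array([11,sy*9,-a]))[0],1) for sy in (-1,1)])
E
```

```text
[('Unreachable', <class 'bench.Unreachable'>), ('tcp_to_grasp', -18.700000000000003)]
15 [array([226., 273.]), array([261., 310.]), array([284., 239.]), array([320., 275.])]
20 [array([225., 263.]), array([261., 300.]), array([284., 228.]), array([320., 265.])]
25 [array([225., 252.]), array([261., 289.]), array([284., 218.]), array([320., 254.])]
30 [array([225., 241.]), array([261., 279.]), array([284., 207.]), array([320., 244.])]
10 [array([289.3, 267.3]), array([329. , 267.3])]
15 [array([288.8, 271.8]), array([329.5, 271.7])]
20 [array([288.2, 276.4]), array([330.1, 276.4])]
25 [array([287.7, 281.3]), array([330.6, 281.3])]
30 [array([287. , 286.5]), array([331.2, 286.5])]
```

Emit:
carry_out([
  {"slide": [0,0.0,0.025],"rot": [0,0,0],"jaw": 0},
  {"slide": [0.0353,-0.004,0],"rot": [0,0,0],"jaw": 0},
  {"slide": [0.0353,-0.004,0],"rot": [0,0,0],"jaw": 0},
  {"slide": [0,0,-0.025],"rot": [0,0,0],"jaw": 0},
  {"slide": [0,0,-0.023],"rot": [0,0,0],"jaw": 0},
  {"slide": [0,0,0],"rot": [0,0,0],"jaw": 0},
  {"slide": [0,0,0],"rot": [0,0,0],"jaw": 0},
])

```text
t: 4.55
eef_pos: [657.7, -136.1, 158.0]
eef_rot: [[0.168, 0.986, 0.001], [0.986, -0.168, -0.0], [-0.0, 0.001, -1.0]]
contact_force: [-0.0, 0.2, 1.0]
gripper_width: 0.1
```

```bash
python3 - <<'E'
from h import *
im=imaging.capture('wrist')[:,:,::-1];cv2.imwrite('pics/w5.png',im)
s=imaging.capture('scene')[:,:,::-1];cv2.imwrite('pics/s5.png',s);crop('s5c.png',s,260,200,110,85,7)
s=readout.observe();print(w2k(s['eef_pos']),s['contact_force'])
E
```

```text
[116.21975757 -31.89989512 158.84191732] [ 0.58172977 -0.01674758  0.39291379]
```

View pics/s5c.png

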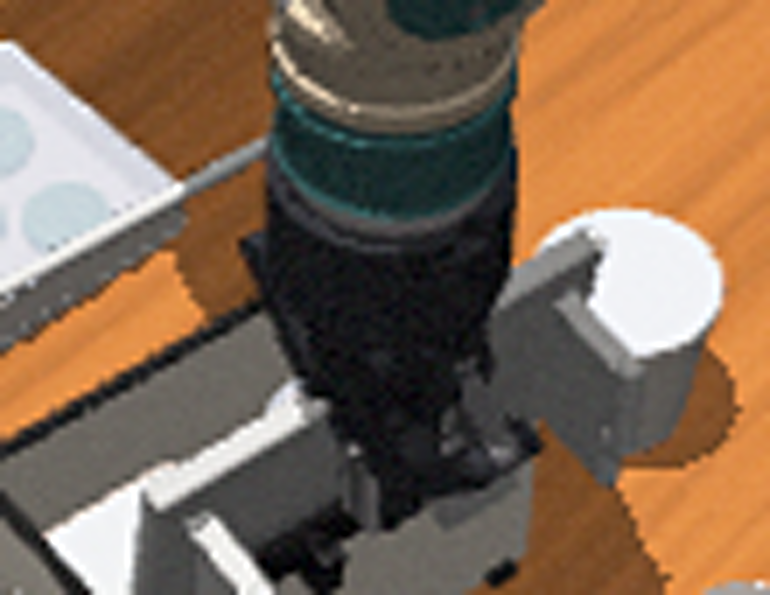

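View pics/w5.png

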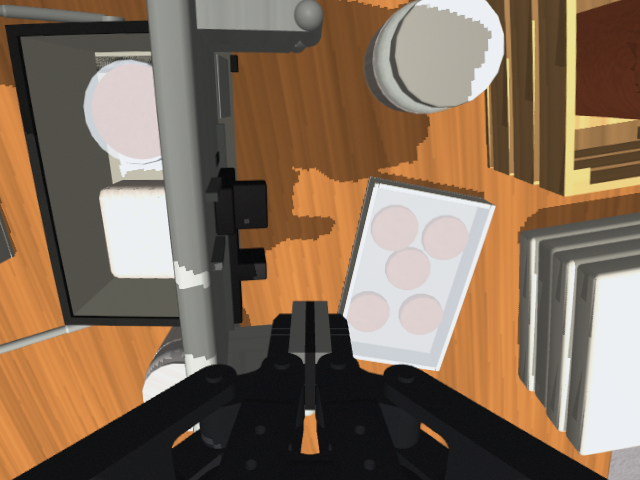

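Emit:
carry_out([
  {"slide": [-0.0118,0.002,0],"rot": [0,0,0],"jaw": 0},
  {"slide": [-0.0118,0.002,0],"rot": [0,0,0],"jaw": 0},
  {"slide": [-0.0118,0.002,0],"rot": [0,0,0],"jaw": 0},
  {"slide": [-0.0118,0.002,0],"rot": [0,0,0],"jaw": 0},
])

```text
t: 5.15
eef_pos: [610.3, -128.1, 158.7]
eef_rot: [[0.168, 0.986, 0.003], [0.986, -0.168, -0.001], [-0.0, 0.004, -1.0]]
contact_force: [3.0, -0.9, 3.2]
gripper_width: 0.1
```

```bash
python3 - <<'E'
from h import *
im=imaging.capture('wrist')[:,:,::-1];cv2.imwrite('pics/w6.png',im)
s=imaging.capture('scene')[:,:,::-1];cv2.imwrite('pics/s6.png',s);crop('s6c.png',s,260,200,110,85,7)
s=readout.observe();print(w2k(s['eef_pos']),s['contact_force'])
E
```

```text
[ 65.37487322 -31.89061605 157.61724125] [1.35243055 0.54400276 0.54133564]
```

View pics/s6c.png

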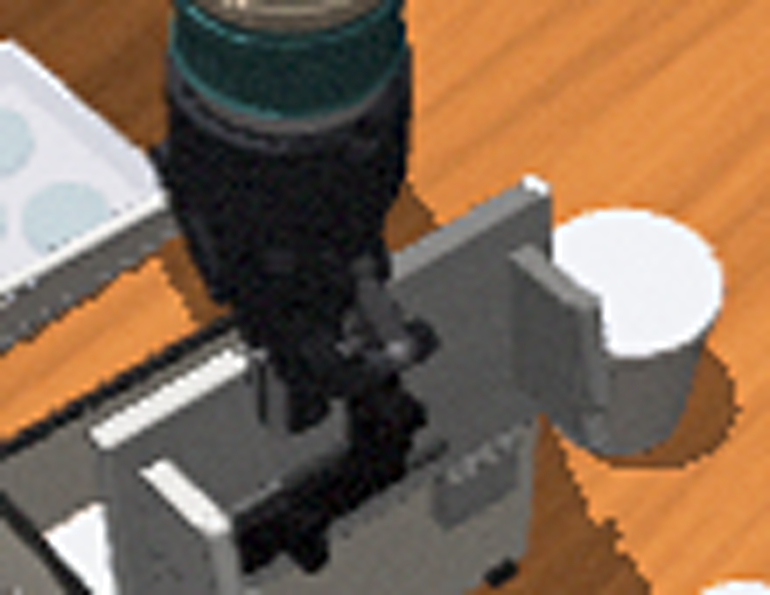

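View pics/w6.png

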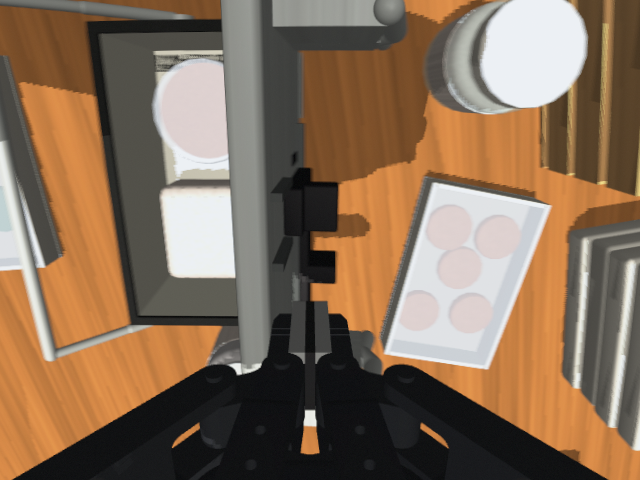

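Emit:
carry_out([
  {"slide": [-0.0099,0.0017,-0.002],"rot": [0,0,0],"jaw": 0},
  {"slide": [-0.0099,0.0017,-0.004],"rot": [0,0,0],"jaw": 0},
  {"slide": [-0.0099,0.0017,-0.004],"rot": [0,0,0],"jaw": 0},
  {"slide": [-0.0099,0.0017,-0.006],"rot": [0,0,0],"jaw": 0},
])

```text
t: 5.75
eef_pos: [569.1, -120.8, 140.7]
eef_rot: [[0.168, 0.986, -0.001], [0.986, -0.168, 0.0], [0.0, -0.001, -1.0]]
contact_force: [1.5, 0.0, 3.2]
gripper_width: 0.1
```

```bash
python3 - <<'E'
from h import *
im=imaging.capture('wrist')[:,:,::-1];cv2.imwrite('pics/w7.png',im)
s=imaging.capture('scene')[:,:,::-1];cv2.imwrite('pics/s7.png',s);crop('s7c.png',s,260,200,110,85,7)
s=readout.observe();print(w2k(s['eef_pos']),s['contact_force'])
E
```

```text
[ 23.72918001 -31.71616563 139.46668836] [ 0.06862651  0.53532563 -0.27731475]
```

View pics/s7c.png

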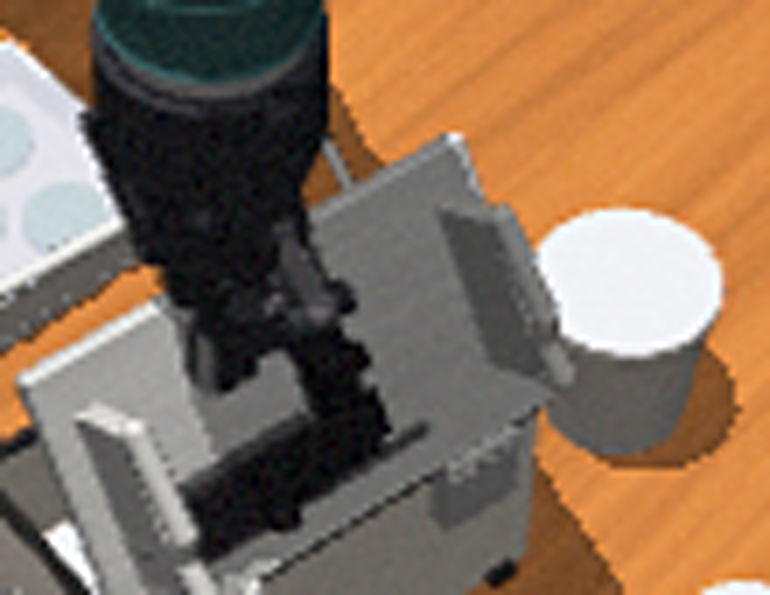

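View pics/w7.png

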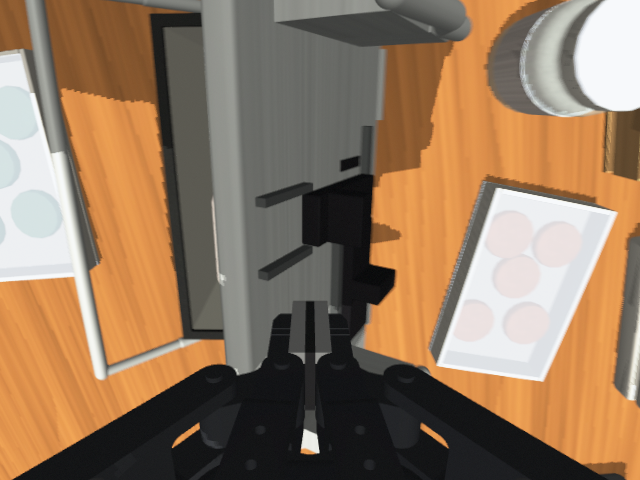

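Emit:
carry_out([
  {"slide": [-0.0099,0.0017,-0.005],"rot": [0,0,0],"jaw": 0},
  {"slide": [-0.0079,0.0014,-0.006],"rot": [0,0,0],"jaw": 0},
  {"slide": [-0.0069,0.0012,-0.008],"rot": [0,0,0],"jaw": 0},
  {"slide": [-0.0059,0.001,-0.009],"rot": [0,0,0],"jaw": 0},
  {"slide": [-0.0049,0.0008,-0.009],"rot": [0,0,0],"jaw": 0},
])

```text
t: 6.48
eef_pos: [533.3, -114.7, 103.2]
eef_rot: [[0.168, 0.986, -0.002], [0.986, -0.168, 0.0], [0.0, -0.002, -1.0]]
contact_force: [0.8, 0.2, 1.9]
gripper_width: 0.0
```

```bash
python3 - <<'E'
from h import *
im=imaging.capture('wrist')[:,:,::-1];cv2.imwrite('pics/w8.png',im)
s=imaging.capture('scene')[:,:,::-1];cv2.imwrite('pics/s8.png',s);crop('s8c.png',s,260,200,110,85,7)
s=readout.observe();print(w2k(s['eef_pos']),s['contact_force'])
E
```

```text
[-11.38134297 -31.70252035 102.22014673] [ 0.12593101 -0.26477334  0.05719448]
```

View pics/s8c.png

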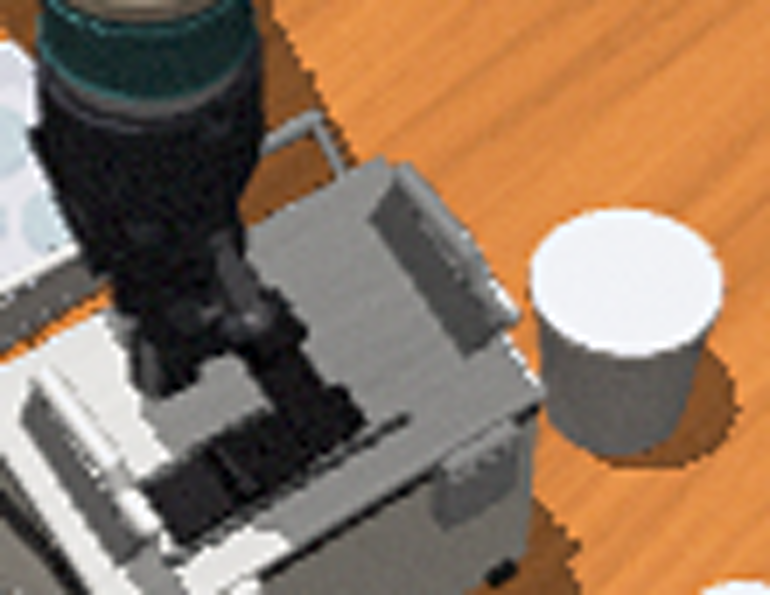

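View pics/w8.png

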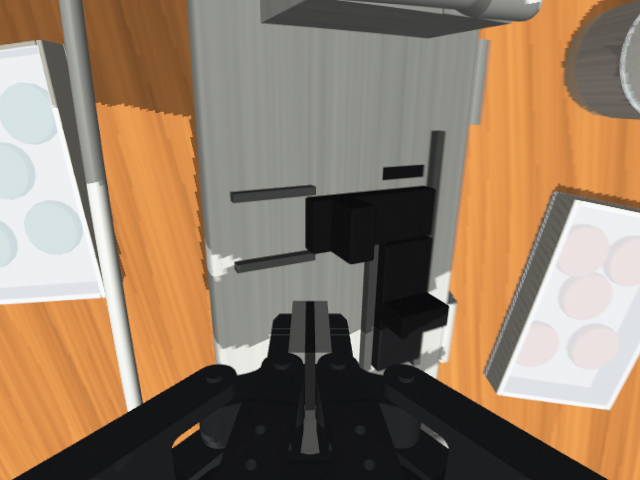

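Emit:
carry_out([
  {"slide": [0,0,0.02],"rot": [0,0,0],"jaw": 0},
  {"slide": [-0.0255,0.0227,0],"rot": [0,0,0],"jaw": 0},
  {"slide": [0,0,-0.015],"rot": [0,0,0],"jaw": 0},
  {"slide": [0,0,-0.01],"rot": [0,0,0],"jaw": 0},
  {"slide": [0,0,-0.01],"rot": [0,0,0],"jaw": 0},
  {"slide": [0,0,-0.007],"rot": [0,0,0],"jaw": 0},
])

```text
t: 7.32
eef_pos: [509.0, -92.5, 81.0]
eef_rot: [[0.168, 0.986, -0.001], [0.986, -0.168, 0.0], [0.0, -0.001, -1.0]]
contact_force: [-0.6, 0.1, 0.9]
gripper_width: 0.1
```

```bash
python3 - <<'E'
from h import *
im=imaging.capture('wrist')[:,:,::-1];cv2.imwrite('pics/w9.png',im)
s=imaging.capture('scene')[:,:,::-1];cv2.imwrite('pics/s9.png',s);crop('s9c.png',s,260,200,110,85,7)
s=readout.observe();print(w2k(s['eef_pos']),s['contact_force'])
E
```

```text
[-38.55833479 -14.0488819   80.89451615] [ 0.23050101 -0.25006633  0.1532403 ]
```

View pics/s9c.png

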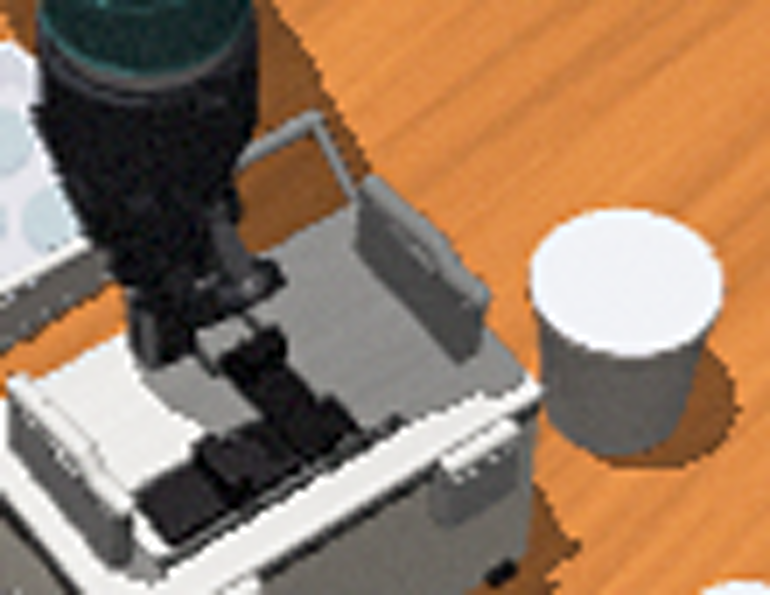

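View pics/w9.png

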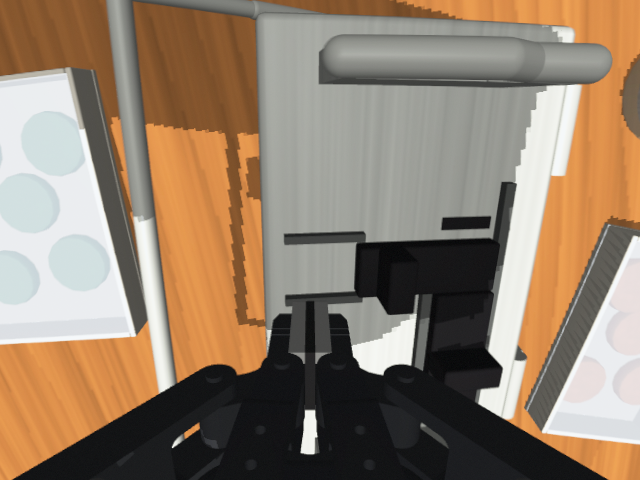

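Emit:
carry_out([
  {"slide": [0,0,-0.005],"rot": [0,0,0],"jaw": 0},
  {"slide": [0,0,-0.004],"rot": [0,0,0],"jaw": 0},
  {"slide": [0,0,-0.003],"rot": [0,0,0],"jaw": 0},
])

```text
t: 7.8
eef_pos: [509.2, -92.4, 70.1]
eef_rot: [[0.168, 0.986, 0.0], [0.986, -0.168, -0.0], [-0.0, 0.0, -1.0]]
contact_force: [-0.9, 0.7, 0.1]
gripper_width: 0.1
```

Emit:
carry_out([
  {"slide": [0,0,-0.003],"rot": [0,0,0],"jaw": 0},
  {"slide": [0,0,-0.002],"rot": [0,0,0],"jaw": 0},
])

```text
t: 8.05
eef_pos: [509.4, -92.4, 68.6]
eef_rot: [[0.168, 0.986, 0.0], [0.986, -0.168, -0.001], [-0.0, 0.0, -1.0]]
contact_force: [-10.9, 3.0, 31.3]
gripper_width: 0.1
```

```bash
python3 - <<'E'
from h import *
im=imaging.capture('wrist')[:,:,::-1];cv2.imwrite('pics/w10.png',im)
s=imaging.capture('scene')[:,:,::-1];cv2.imwrite('pics/s10.png',s);crop('s10c.png',s,260,200,110,85,7)
s=readout.observe();print(w2k(s['eef_pos']),s['contact_force'])
E
```

```text
[-37.83442875 -14.00419558  68.66465501] [-8.2726967   1.26919463 22.34874495]
```

View pics/s10c.png

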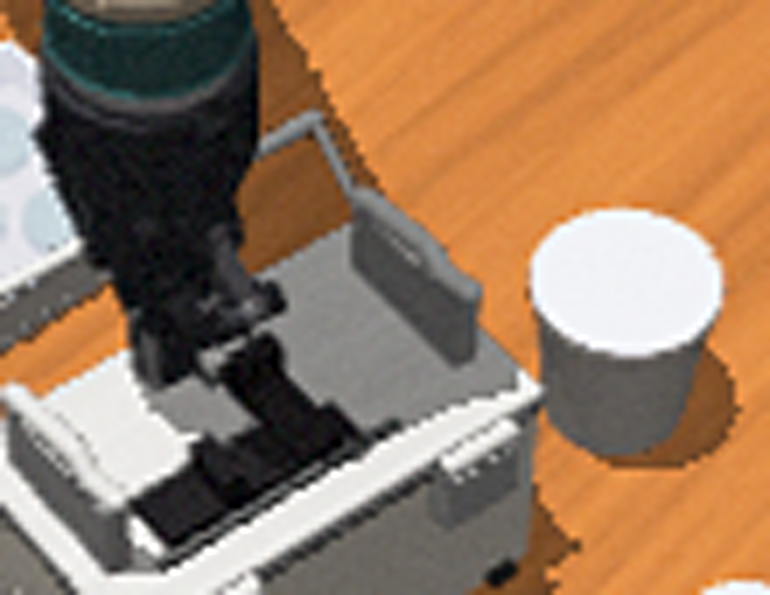

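View pics/w10.png

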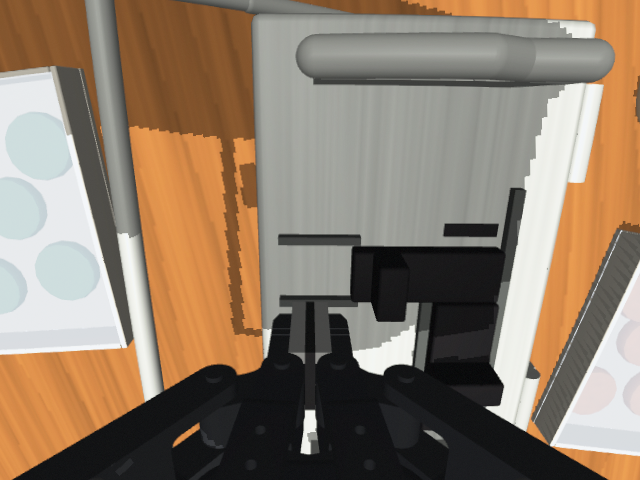

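Emit:
carry_out([
  {"slide": [0,0,0.02],"rot": [0,0,0],"jaw": 0},
  {"slide": [0,0,0.02],"rot": [0,0,0],"jaw": 0},
  {"slide": [0,0,0.0],"rot": [0,0,0],"jaw": 0},
])

```text
t: 8.52
eef_pos: [511.0, -92.8, 106.8]
eef_rot: [[0.168, 0.986, 0.004], [0.986, -0.168, -0.001], [-0.0, 0.004, -1.0]]
contact_force: [0.6, 0.1, -0.4]
gripper_width: -0.3
```

```bash
python3 - <<'E'
from h import *
S=imaging.camera_model('scene')
im=imaging.capture('wrist')[:,:,::-1];cv2.imwrite('pics/w11.png',im);W=imaging.camera_model('wrist')
s=imaging.capture('scene')[:,:,::-1].copy();cv2.imwrite('pics/s11.png',s)
o=readout.observe();print(w2k(o['eef_pos']),o['contact_force'])
c=cv2.resize(s[160:290,225:365],None,fx=5.5,fy=5.5,interpolation=cv2.INTER_CUBIC)
for a in (0,38.5,60,73,90,110,130):
    p=(proj(S,o['eef_pos']+[0,0,a])[0]-[225,160])*5.5;cv2.circle(c,tuple(int(v) for v in p),3,(0,0,255),-1);cv2.putText(c,str(a),(int(p[0])+60,int(p[1])),0,.5,(0,255,255),1)
cv2.imwrite('pics/s11c.png',c)
for n,p in dict(lock=(-10,9,129.5),vent=(22,-32,129.5),rib=(-41,80,150),frontL=(-57,97,107),frontR=(-57,-97,107),vc=(34,-2,115.5)).items(): print(n,proj(W,k2w(p))[0])
E
```

```text
[-38.0858497  -13.87055781 104.8130838 ] [-0.83750462 -0.0395969  -0.22072241]
lock [375.3979476 253.7559307]
vent [441.24034843 339.13874015]
rib [297.7452618   63.33765148]
frontL [260.24779007  27.49906524]
frontR [273.26021859 417.6026639 ]
vc [465.1358959  265.28335122]
```

View pics/s11c.png

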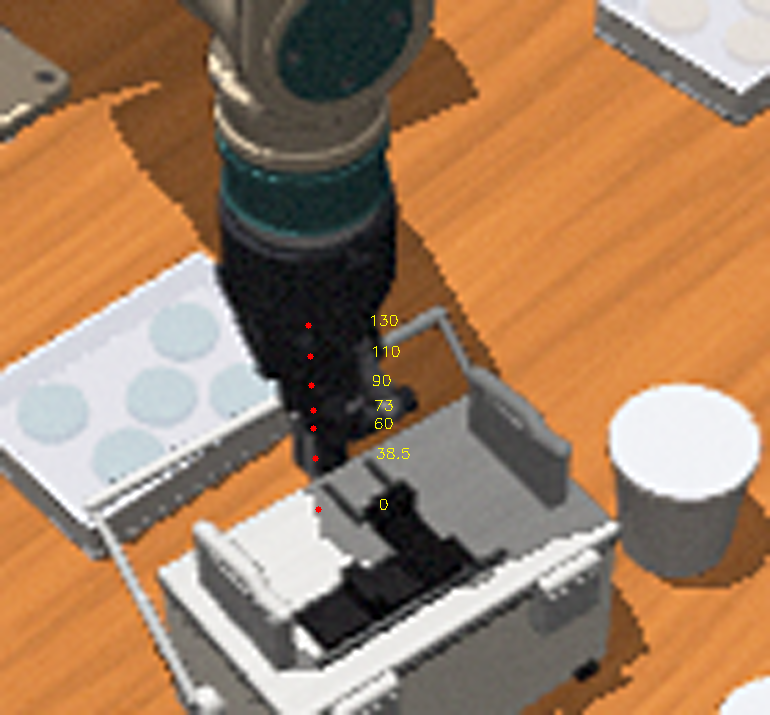

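View pics/w11.png

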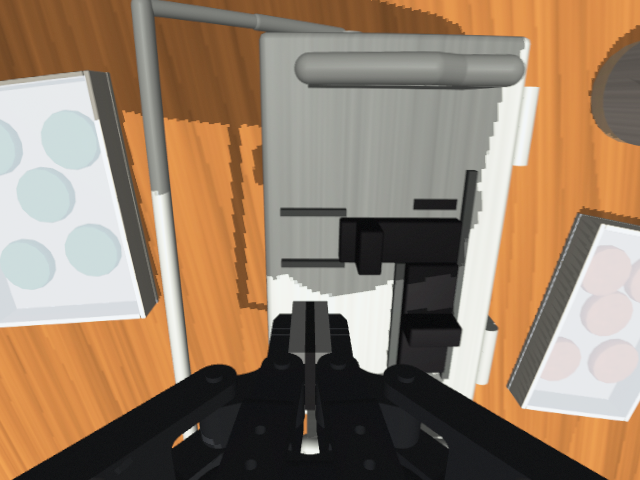

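```bash
python3 - <<'E'
from h import *
W=imaging.camera_model('wrist');o=readout.observe();print(o['t'],o['eef_pos'],W['eye'])
im=cv2.imread('pics/w11.png')
def box(b,col):
    for z in b[4:]:
        q=np.array([proj(W,k2w((x,y,z)))[0] for x,y in [(b[0],b[2]),(b[1],b[2]),(b[1],b[3]),(b[0],b[3])]])
        cv2.polylines(im,[np.round(q*8).astype(int)],True,col,1,cv2.LINE_AA,3)
box((-15,-5,-1,19,129.5),(0,0,255));box((10,34,-37,-27,129.5),(0,255,0));box((-22,33,-1,19,115.5),(255,0,255));box((-57,57,-97,97,107),(255,255,0));box((10,34,-62,-2,115.5),(0,255,255))
crop('w11c.png',im,240,10,300,400,1.5)
E
```

```text
8.625 [509.10900219 -92.18558382 104.8130838 ] [523.18469403 -10.57412718 284.73852491]
```

View pics/w11c.png

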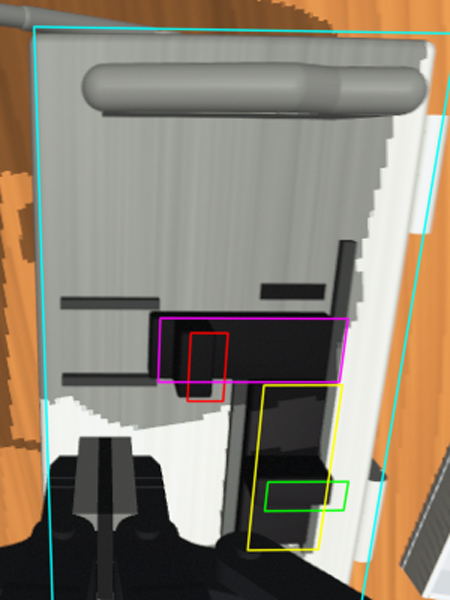

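Emit:
carry_out([
  {"slide": [0.0288,0.0068,0],"rot": [0,0,0],"jaw": 0},
  {"slide": [0.0288,0.0067,0],"rot": [0,0,0],"jaw": 0},
  {"slide": [0,0,-0.01],"rot": [0,0,0],"jaw": 0},
  {"slide": [0,0,-0.008],"rot": [0,0,0],"jaw": 0},
  {"slide": [0,0,-0.005],"rot": [0,0,0],"jaw": 0},
  {"slide": [0,0,0],"rot": [0,0,0],"jaw": 0},
])

```text
t: 9.38
eef_pos: [565.3, -78.7, 81.3]
eef_rot: [[0.168, 0.986, -0.002], [0.986, -0.168, 0.001], [0.0, -0.002, -1.0]]
contact_force: [0.7, -0.1, 0.6]
gripper_width: -0.3
```

```bash
sed -i 's/549,-85./547.5,-84.5/' h.py; python3 - <<'E'
from h import *
im=imaging.capture('wrist')[:,:,::-1];cv2.imwrite('pics/w12.png',im)
s=imaging.capture('scene')[:,:,::-1];cv2.imwrite('pics/s12.png',s);crop('s12c.png',s,260,200,110,85,7)
s=readout.observe();print(w2k(s['eef_pos']),s['contact_force'])
E
```

```text
[17.67184381  8.77262357 82.30183891] [-0.26412765  0.93704516 -0.72697157]
```

View pics/s12c.png

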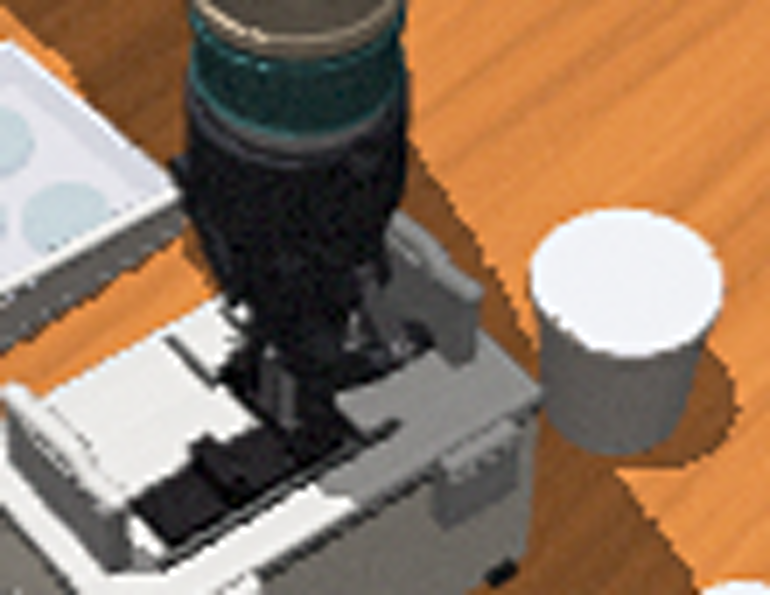

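View pics/w12.png

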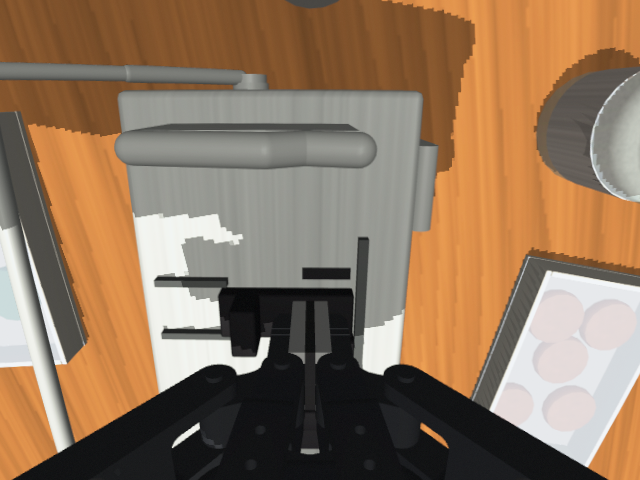

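Emit:
carry_out([
  {"slide": [-0.0079,0.0014,0],"rot": [0,0,0],"jaw": 0},
  {"slide": [-0.0079,0.0014,0],"rot": [0,0,0],"jaw": 0},
  {"slide": [-0.0079,0.0014,0],"rot": [0,0,0],"jaw": 0},
  {"slide": [-0.0059,0.001,0],"rot": [0,0,0],"jaw": 0},
])

```text
t: 9.98
eef_pos: [537.0, -73.6, 82.6]
eef_rot: [[0.168, 0.986, 0.001], [0.986, -0.168, -0.0], [-0.0, 0.001, -1.0]]
contact_force: [1.9, 0.0, -0.2]
gripper_width: -0.1
```

Emit:
carry_out([
  {"slide": [-0.003,0.0005,0],"rot": [0,0,0],"jaw": 0},
  {"slide": [-0.002,0.0003,0],"rot": [0,0,0],"jaw": 0},
])

```text
t: 10.22
eef_pos: [532.4, -72.8, 82.5]
eef_rot: [[0.168, 0.986, 0.001], [0.986, -0.168, -0.0], [-0.0, 0.001, -1.0]]
contact_force: [1.2, -0.9, 1.5]
gripper_width: 0.2
```

```bash
python3 - <<'E'
from h import *
im=imaging.capture('wrist')[:,:,::-1];cv2.imwrite('pics/w13.png',im)
s=readout.observe();print(w2k(s['eef_pos']),s['contact_force'])
E
```

```text
[-17.12342077   8.93993718  82.5052639 ] [ 0.83431848 -0.37055148  2.35741027]
```

View pics/w13.png

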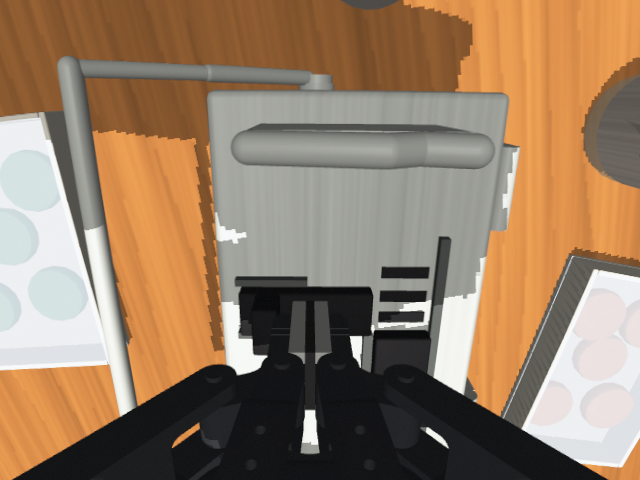

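Emit:
carry_out([
  {"slide": [-0.002,0.0003,0],"rot": [0,0,0],"jaw": 0},
  {"slide": [-0.002,0.0003,0],"rot": [0,0,0],"jaw": 0},
])

```text
t: 10.52
eef_pos: [530.4, -72.5, 82.8]
eef_rot: [[0.168, 0.986, 0.004], [0.986, -0.168, -0.0], [0.0, 0.004, -1.0]]
contact_force: [7.4, -0.8, -2.2]
gripper_width: -0.0
```

Emit:
carry_out([
  {"slide": [-0.002,0.0003,0],"rot": [0,0,0],"jaw": 0},
])

```text
t: 10.65
eef_pos: [530.3, -72.5, 83.0]
eef_rot: [[0.168, 0.986, 0.008], [0.986, -0.168, -0.001], [0.0, 0.008, -1.0]]
contact_force: [11.6, -1.5, -3.3]
gripper_width: -0.1
```

Emit:
carry_out([
  {"slide": [0.01,-0.0017,0],"rot": [0,0,0],"jaw": 0},
  {"slide": [0,0,0.035],"rot": [0,0,0],"jaw": 0},
  {"slide": [0.0117,-0.035,0],"rot": [0,0,0],"jaw": 0},
  {"slide": [0.0117,-0.035,0],"rot": [0,0,0],"jaw": 0},
  {"slide": [0,0,-0.015],"rot": [0,0,0],"jaw": 0},
  {"slide": [0,0,0],"rot": [0,0,0],"jaw": 0},
])

```text
t: 11.4
eef_pos: [556.6, -142.3, 99.6]
eef_rot: [[0.168, 0.986, -0.006], [0.986, -0.168, 0.003], [0.002, -0.007, -1.0]]
contact_force: [-0.9, 0.2, -0.3]
gripper_width: 0.2
```

```bash
python3 - <<'E'
from h import *
im=imaging.capture('wrist')[:,:,::-1];cv2.imwrite('pics/w14.png',im)
s=imaging.capture('scene')[:,:,::-1];cv2.imwrite('pics/s14.png',s);crop('s14c.png',s,250,190,110,95,6)
s=readout.observe();print(w2k(s['eef_pos']),s['contact_force'])
E
```

```text
[ 20.09601949 -55.18145224 101.05697696] [-0.06367713 -0.34440875  1.06107275]
```

View pics/s14c.png

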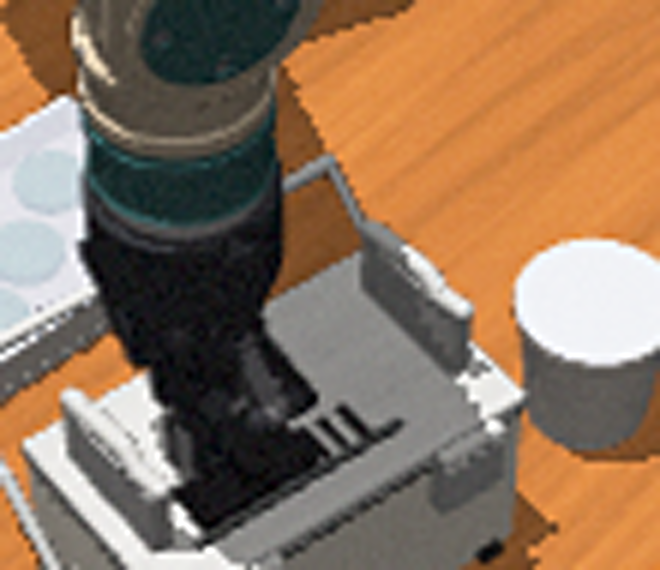

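View pics/w14.png

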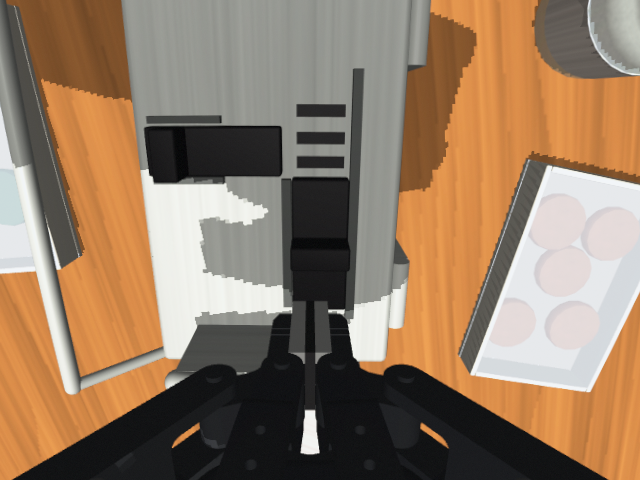

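Emit:
carry_out([
  {"slide": [0.003,-0.0005,-0.01],"rot": [0,0,0],"jaw": 0},
  {"slide": [0,0,-0.009],"rot": [0,0,0],"jaw": 0},
  {"slide": [0.0017,0.0098,0],"rot": [0,0,0],"jaw": 0},
  {"slide": [0.0014,0.0079,0],"rot": [0,0,0],"jaw": 0},
  {"slide": [0.0014,0.0079,0],"rot": [0,0,0],"jaw": 0},
  {"slide": [0.0014,0.0079,0],"rot": [0,0,0],"jaw": 0},
])

```text
t: 12.25
eef_pos: [568.4, -110.0, 83.3]
eef_rot: [[0.168, 0.986, -0.0], [0.986, -0.168, -0.0], [-0.0, -0.0, -1.0]]
contact_force: [-1.1, -0.9, -1.2]
gripper_width: 0.4
```

```bash
python3 - <<'E'
from h import *
im=imaging.capture('wrist')[:,:,::-1];cv2.imwrite('pics/w15.png',im)
s=readout.observe();print(w2k(s['eef_pos']),s['contact_force'])
E
```

```text
[ 24.97351286 -20.57040519  83.3448059 ] [-0.26614692 -0.14550002  0.09986571]
```

View pics/w15.png

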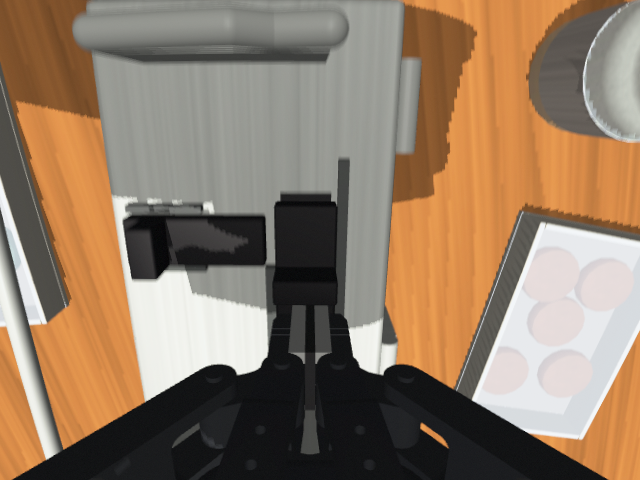

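Emit:
carry_out([
  {"slide": [0.0009,0.0049,0],"rot": [0,0,0],"jaw": 0},
  {"slide": [0.0007,0.0039,0],"rot": [0,0,0],"jaw": 0},
  {"slide": [0.0005,0.003,0],"rot": [0,0,0],"jaw": 0},
])

```text
t: 12.68
eef_pos: [570.0, -102.3, 83.5]
eef_rot: [[0.169, 0.986, -0.002], [0.986, -0.169, -0.009], [-0.009, -0.0, -1.0]]
contact_force: [-4.3, -12.0, 0.2]
gripper_width: 0.1
```

Emit:
carry_out([
  {"slide": [0.0003,0.002,0],"rot": [0,0,0],"jaw": 0},
  {"slide": [0.0003,0.002,0],"rot": [0,0,0],"jaw": 0},
])

```text
t: 12.92
eef_pos: [570.0, -102.3, 83.7]
eef_rot: [[0.172, 0.985, -0.003], [0.985, -0.172, -0.017], [-0.017, -0.0, -1.0]]
contact_force: [-5.7, -20.6, -0.7]
gripper_width: -0.3
```

```bash
python3 - <<'E'
from h import *
im=imaging.capture('wrist')[:,:,::-1];cv2.imwrite('pics/w16.png',im)
s=readout.observe();print(w2k(s['eef_pos']),s['contact_force'])
E
```

```text
[ 25.1732751  -13.81384615  83.63606675] [ -5.01855956 -19.72541909  -0.97032184]
```

View pics/w16.png

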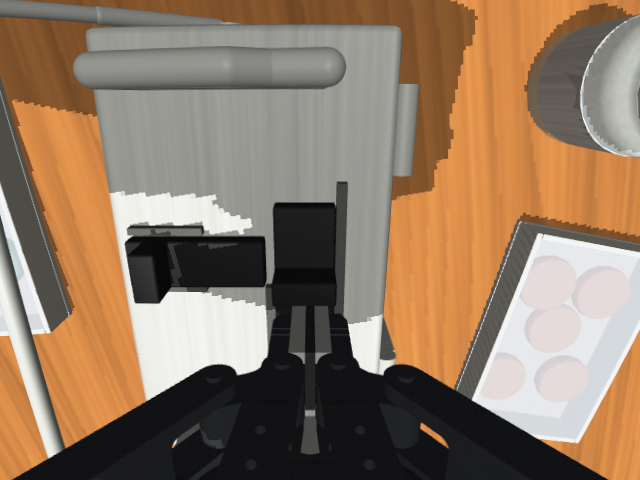

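Emit:
carry_out([
  {"slide": [-0.002,-0.012,0],"rot": [0,0,0],"jaw": 0},
  {"slide": [0,0,0.03],"rot": [0,0,0],"jaw": 0},
  {"slide": [0,0,0.025],"rot": [0,0,0],"jaw": 0},
  {"slide": [-0.0378,0.009,0],"rot": [0,0,0],"jaw": 0},
  {"slide": [-0.0378,0.009,0],"rot": [0,0,0],"jaw": 0},
  {"slide": [-0.0378,0.009,0],"rot": [0,0,0],"jaw": 0},
  {"slide": [-0.0378,0.009,0],"rot": [0,0,0],"jaw": 0},
  {"slide": [0,0,0],"rot": [0,0,0],"jaw": 0},
])

```text
t: 13.98
eef_pos: [415.6, -69.2, 138.0]
eef_rot: [[0.168, 0.986, -0.001], [0.986, -0.168, 0.002], [0.002, -0.001, -1.0]]
contact_force: [0.9, -0.6, 0.2]
gripper_width: 0.2
```

```bash
python3 - <<'E'
from h import *
S=imaging.camera_model('scene');T=imaging.camera_model('top');W=imaging.camera_model('wrist')
im=imaging.capture('wrist')[:,:,::-1];cv2.imwrite('pics/w17.png',im)
s=imaging.capture('scene')[:,:,::-1];cv2.imwrite('pics/s17.png',s);crop('s17c.png',s,210,180,150,110,5)
s=readout.observe();print(w2k(s['eef_pos']),s['eef_rot'],s['contact_force'])
E
```

```text
[-128.95853724   -8.20150753  138.82601   ] [[ 1.67827173e-01  9.85812406e-01  2.81775308e-03]
 [ 9.85816117e-01 -1.67828722e-01  3.20764191e-04]
 [ 7.89113218e-04  2.72395346e-03 -9.99995979e-01]] [-0.46151535  0.7238532  -0.3359908 ]
```

View pics/s17c.png

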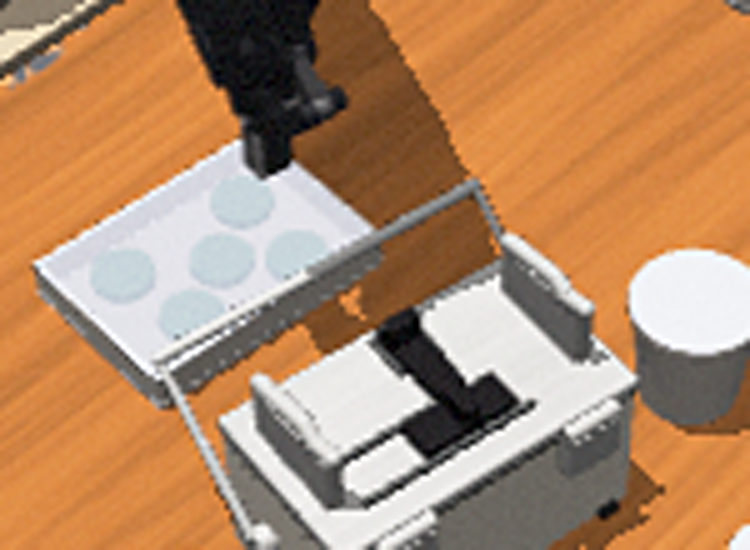

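View pics/w17.png

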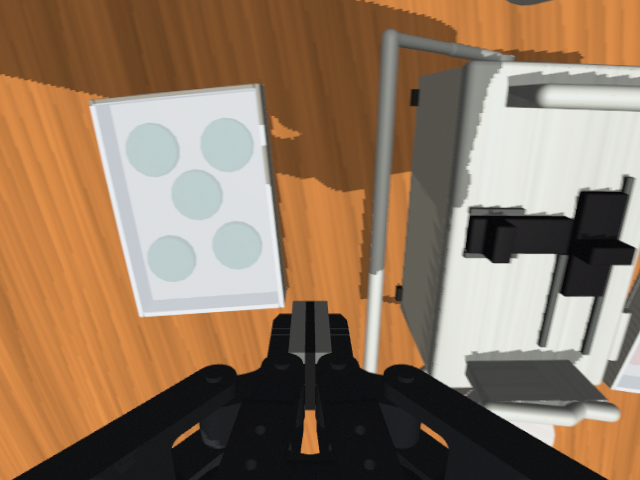

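Emit:
carry_out([
  {"slide": [0,0,-0.03],"rot": [0,0,0],"jaw": 0},
  {"slide": [0,0,-0.03],"rot": [0,0,0],"jaw": 0},
  {"slide": [0,0,-0.01],"rot": [0,0,0],"jaw": 0},
  {"slide": [0,0,0],"rot": [0,0,0],"jaw": 0},
])

```text
t: 14.58
eef_pos: [418.5, -70.8, 68.0]
eef_rot: [[0.168, 0.986, -0.001], [0.986, -0.168, 0.001], [0.0, -0.001, -1.0]]
contact_force: [0.0, 0.8, -0.4]
gripper_width: -0.1
```

```bash
python3 - <<'E'
from h import *
im=imaging.capture('wrist')[:,:,::-1];cv2.imwrite('pics/w18.png',im)
s=imaging.capture('scene')[:,:,::-1];cv2.imwrite('pics/s18.png',s);crop('s18c.png',s,210,180,150,110,5)
s=readout.observe();print(w2k(s['eef_pos']),s['contact_force'])
E
```

```text
[-128.48984706   -8.62053552   69.17645484] [ 0.43964077 -0.27901036  0.25699996]
```

View pics/s18c.png

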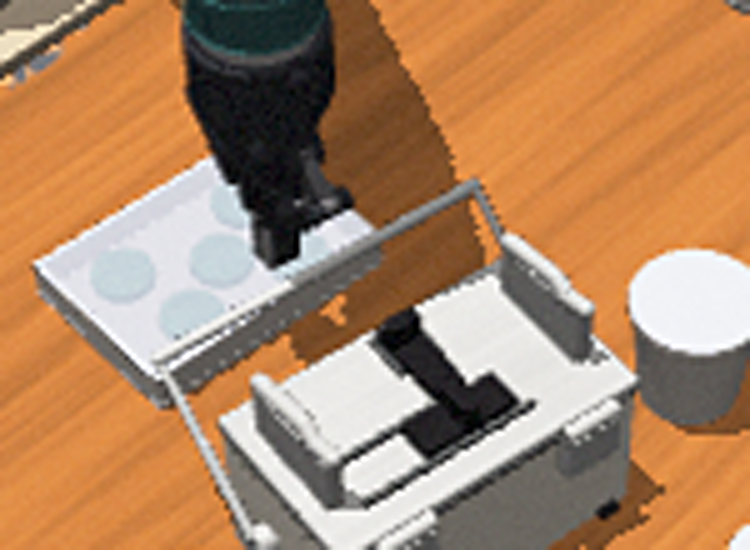

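View pics/w18.png

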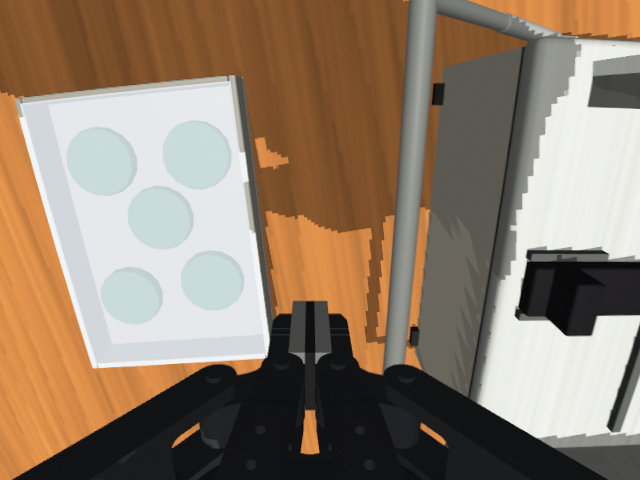

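Emit:
carry_out([
  {"slide": [0.0089,-0.0015,-0.002],"rot": [0,0,0],"jaw": 0},
  {"slide": [0.0079,-0.0014,0.006],"rot": [0,0,0],"jaw": 0},
  {"slide": [0.0079,-0.0014,0.006],"rot": [0,0,0],"jaw": 0},
  {"slide": [0.0094,-0.0016,0.006],"rot": [0,0,0],"jaw": 0},
  {"slide": [0.0094,-0.0016,0.006],"rot": [0,0,0],"jaw": 0},
])

```text
t: 15.3
eef_pos: [459.1, -77.9, 91.4]
eef_rot: [[0.168, 0.986, -0.005], [0.986, -0.168, 0.0], [-0.001, -0.005, -1.0]]
contact_force: [-6.0, 0.1, 4.0]
gripper_width: -0.3
```

```bash
python3 - <<'E'
from h import *
s=imaging.capture('scene')[:,:,::-1];cv2.imwrite('pics/s19.png',s);crop('s19c.png',s,210,180,150,110,5)
s=readout.observe();print(w2k(s['eef_pos']),s['contact_force'])
E
```

```text
[-84.15671845  -8.67591156  92.42761974] [0.0442687  0.40446235 2.28203378]
```

View pics/s19c.png

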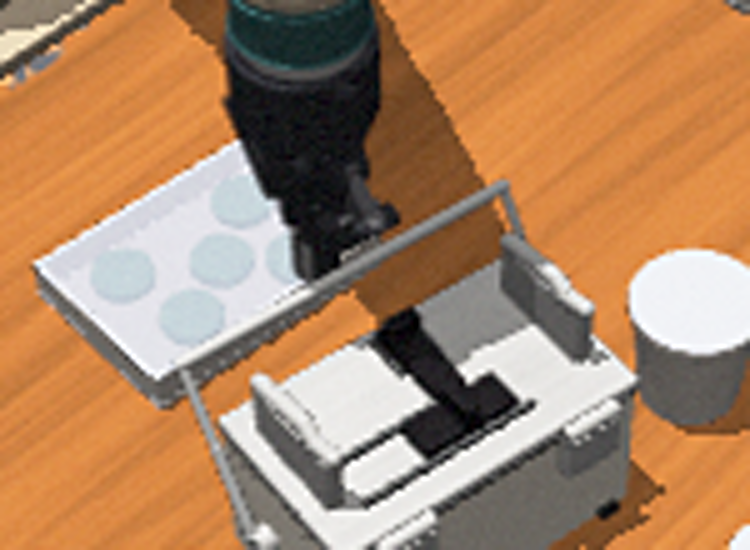

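Emit:
carry_out([
  {"slide": [0.0103,-0.0018,0.005],"rot": [0,0,0],"jaw": 0},
  {"slide": [0.0103,-0.0018,0.004],"rot": [0,0,0],"jaw": 0},
  {"slide": [0.0108,-0.0019,0.003],"rot": [0,0,0],"jaw": 0},
])

```text
t: 15.72
eef_pos: [494.2, -84.0, 102.6]
eef_rot: [[0.168, 0.986, 0.001], [0.986, -0.168, -0.0], [0.0, 0.001, -1.0]]
contact_force: [-1.0, -0.7, 1.1]
gripper_width: 0.2
```

```bash
python3 - <<'E'
from h import *
im=imaging.capture('wrist')[:,:,::-1];cv2.imwrite('pics/w20.png',im)
s=imaging.capture('scene')[:,:,::-1];cv2.imwrite('pics/s20.png',s);crop('s20c.png',s,210,180,150,110,5)
s=readout.observe();print(w2k(s['eef_pos']),s['contact_force'])
E
```

```text
[-51.34962962  -8.72481979 102.8020288 ] [-0.13944005 -0.50150788 -0.79558859]
```

View pics/s20c.png

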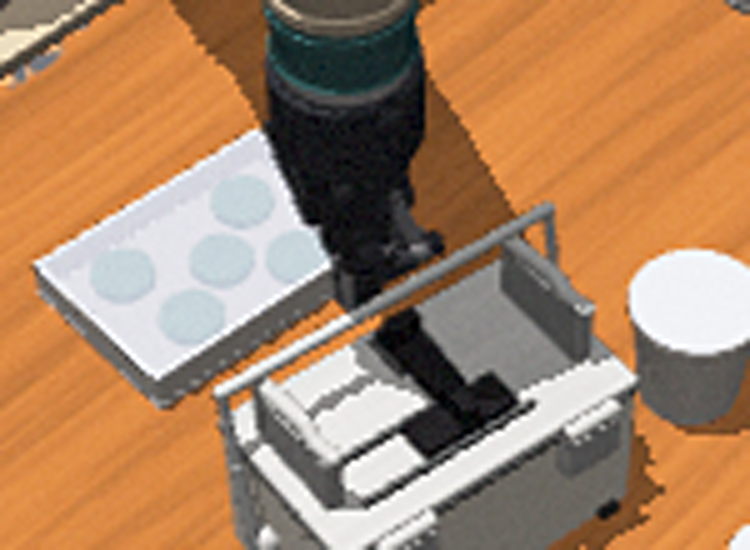

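View pics/w20.png

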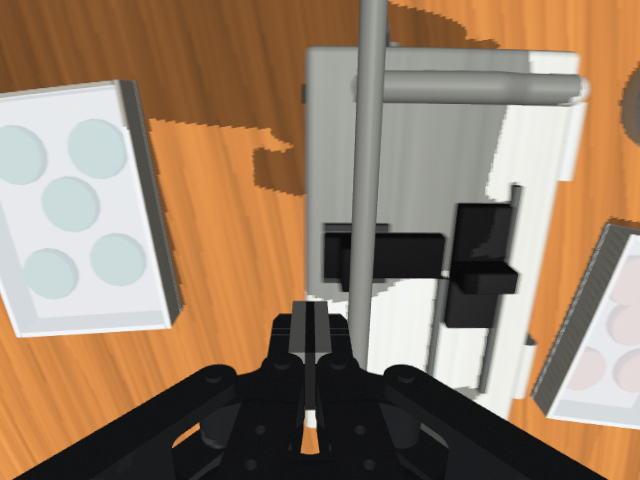

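Emit:
carry_out([
  {"slide": [0.0079,-0.0014,0.001],"rot": [0,0,0],"jaw": 0},
  {"slide": [0.0079,-0.0014,0],"rot": [0,0,0],"jaw": 0},
  {"slide": [0.0079,-0.0014,0],"rot": [0,0,0],"jaw": 0},
  {"slide": [0.0069,-0.0012,0],"rot": [0,0,0],"jaw": 0},
])

```text
t: 16.32
eef_pos: [520.8, -88.7, 103.1]
eef_rot: [[0.168, 0.986, -0.006], [0.986, -0.168, 0.001], [-0.0, -0.006, -1.0]]
contact_force: [-14.8, 1.9, 12.2]
gripper_width: 0.1
```

Emit:
carry_out([
  {"slide": [0.0059,-0.001,0],"rot": [0,0,0],"jaw": 0},
  {"slide": [0.0049,-0.0008,0],"rot": [0,0,0],"jaw": 0},
])

```text
t: 16.58
eef_pos: [522.9, -89.1, 103.1]
eef_rot: [[0.168, 0.985, -0.023], [0.986, -0.168, 0.002], [-0.001, -0.023, -1.0]]
contact_force: [-30.8, 4.0, 29.7]
gripper_width: -0.2
```

```bash
python3 - <<'E'
from h import *
im=imaging.capture('wrist')[:,:,::-1];cv2.imwrite('pics/w21.png',im)
s=imaging.capture('scene')[:,:,::-1];cv2.imwrite('pics/s21.png',s);crop('s21c.png',s,210,180,150,110,5)
s=readout.observe();print(w2k(s['eef_pos']),s['contact_force'])
E
```

```text
[-20.45609806  -8.65065081 103.31723601] [-17.99613261   3.29457156  18.48875138]
```

View pics/s21c.png

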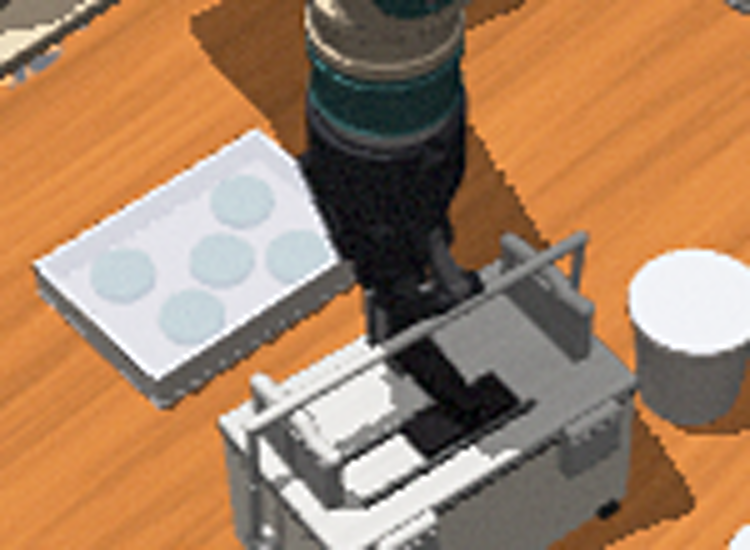

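View pics/w21.png

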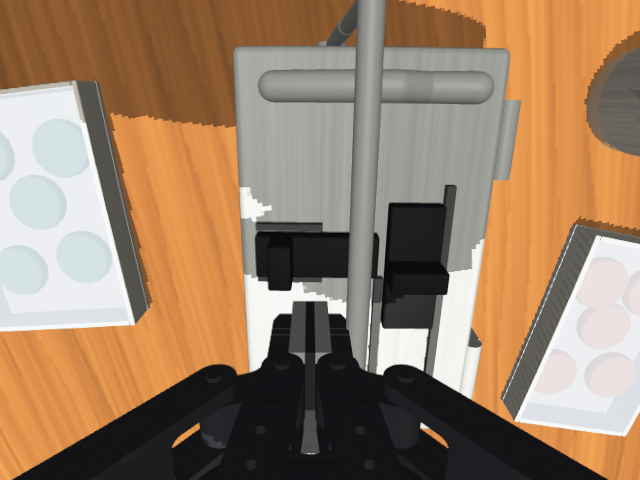

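Emit:
carry_out([
  {"slide": [-0.0128,0.0022,0],"rot": [0,0,0],"jaw": 0},
  {"slide": [0,0,0.005],"rot": [0,0,0],"jaw": 0},
  {"slide": [0,0,0],"rot": [0,0,0],"jaw": 0},
])

```text
t: 17.05
eef_pos: [522.9, -89.1, 108.9]
eef_rot: [[0.168, 0.986, 0.003], [0.986, -0.168, -0.001], [-0.0, 0.003, -1.0]]
contact_force: [0.2, 0.5, -0.2]
gripper_width: 0.1
```

```bash
python3 - <<'E'
from h import *
im=imaging.capture('wrist')[:,:,::-1];cv2.imwrite('pics/w22.png',im)
s=readout.observe();print(w2k(s['eef_pos']),s['contact_force'])
t=imaging.capture('scene')[:,:,::-1];cv2.imwrite('pics/s22.png',t);crop('s22c.png',t,250,205,90,68,8)
crop('w22c.png',im,220,250,190,140,4)
S=imaging.camera_model('scene');print('tip',(proj(S,s['eef_pos']+[0,0,38.5])[0]-[250,205])*8)
for phi in (1.55,1.65,1.75): print(phi,[(np.round(proj(S,k2w((-15-112*np.cos(phi),y,45+112*np.sin(phi))))[0]-[250,205])*8) for y in (-50,50)])
E
```

```text
[-23.59720546  -8.74354072 108.6894881 ] [-0.07447645  0.10075741 -0.16170106]
tip [295.39491497 315.56788029]
1.55 [array([200., 368.]), array([448., 224.])]
1.65 [array([224., 392.]), array([472., 248.])]
1.75 [array([240., 416.]), array([496., 272.])]
```

View pics/w22c.png

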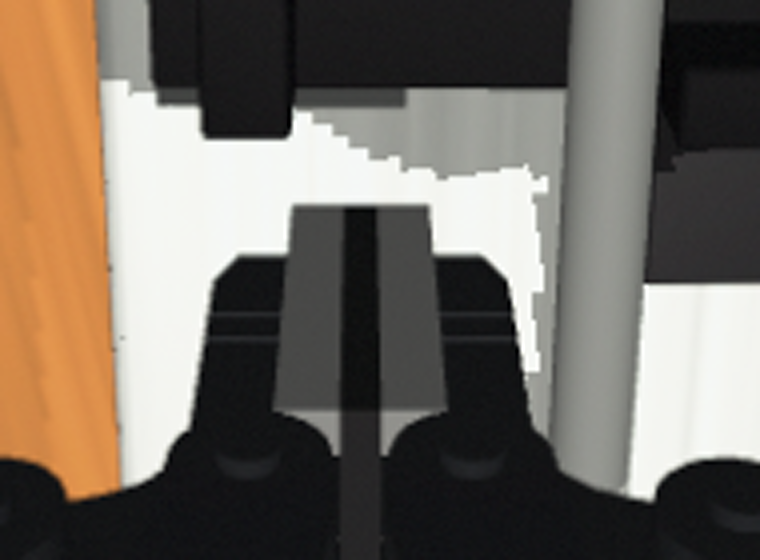

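View pics/s22c.png

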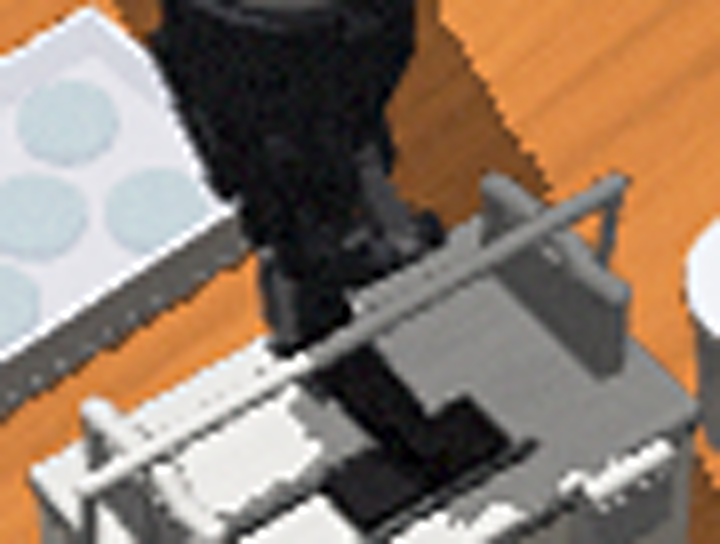

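Emit:
carry_out([
  {"slide": [0.004,-0.0007,0],"rot": [0,0,0],"jaw": 0},
  {"slide": [0.003,-0.0005,0],"rot": [0,0,0],"jaw": 0},
  {"slide": [0.003,-0.0005,0],"rot": [0,0,0],"jaw": 0},
])

```text
t: 17.52
eef_pos: [527.7, -89.8, 107.8]
eef_rot: [[0.168, 0.986, -0.008], [0.986, -0.168, 0.001], [-0.001, -0.008, -1.0]]
contact_force: [-12.0, 1.3, 9.8]
gripper_width: -0.4
```

```bash
python3 - <<'E'
from h import *
s=readout.observe();print(w2k(s['eef_pos']),s['contact_force'])
E
```

```text
[-18.63941313  -8.62516096 107.7524545 ] [-12.00443128   1.26236448   9.79328229]
```

Emit:
carry_out([
  {"slide": [0.002,-0.0003,0.0015],"rot": [0,0,0],"jaw": 0},
  {"slide": [0.002,-0.0003,0.0015],"rot": [0,0,0],"jaw": 0},
])

```text
t: 17.77
eef_pos: [527.6, -89.8, 108.4]
eef_rot: [[0.168, 0.986, -0.016], [0.986, -0.168, 0.002], [-0.001, -0.016, -1.0]]
contact_force: [-13.9, -0.0, -0.8]
gripper_width: 0.3
```

```bash
python3 - <<'E'
from h import *
im=imaging.capture('wrist')[:,:,::-1];cv2.imwrite('pics/w23.png',im)
t=imaging.capture('scene')[:,:,::-1];cv2.imwrite('pics/s23.png',t);crop('s23c.png',t,250,205,90,68,8)
s=readout.observe();print(w2k(s['eef_pos']),s['contact_force'])
E
```

```text
[-18.63494873  -8.58036226 108.32817015] [-12.45669054   0.66512304   2.61451055]
```

View pics/s23c.png

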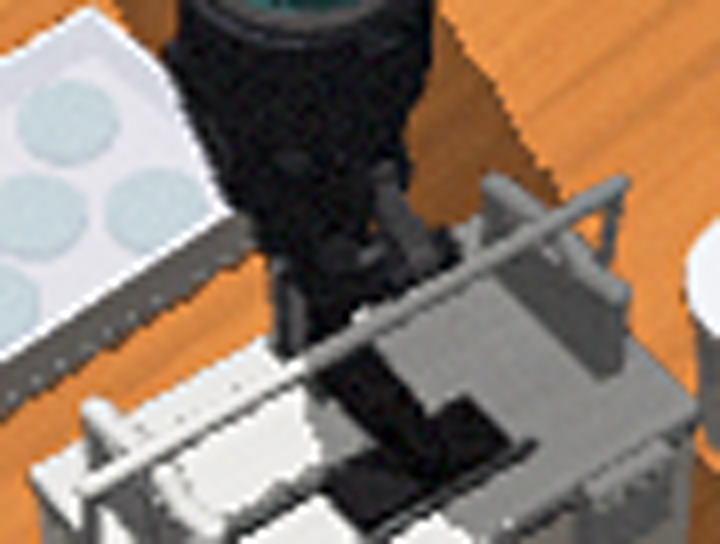

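View pics/w23.png

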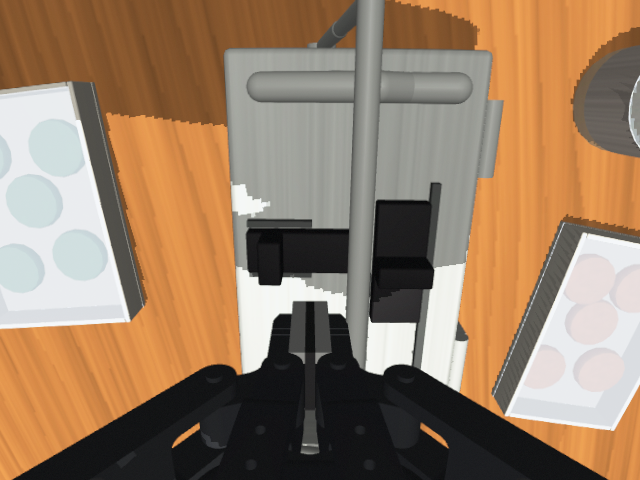

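Emit:
carry_out([
  {"slide": [0.003,-0.0005,0.0005],"rot": [0,0,0],"jaw": 0},
])

```text
t: 18.0
eef_pos: [527.8, -89.8, 108.3]
eef_rot: [[0.168, 0.986, -0.021], [0.986, -0.168, 0.003], [-0.001, -0.021, -1.0]]
contact_force: [-20.4, 1.0, 5.9]
gripper_width: -0.2
```

Emit:
carry_out([
  {"slide": [0.002,-0.0003,0.001],"rot": [0,0,0],"jaw": 0},
])

```text
t: 18.12
eef_pos: [528.4, -89.9, 108.6]
eef_rot: [[0.168, 0.985, -0.024], [0.986, -0.168, 0.003], [-0.001, -0.024, -1.0]]
contact_force: [-17.7, 1.7, 2.5]
gripper_width: -0.2
```

```bash
python3 - <<'E'
from h import *
W=imaging.camera_model('wrist')
s=readout.observe();print(s['eef_pos'],w2k(s['eef_pos']),s['contact_force'],s['ft_torque'],s['joint_efforts'],s['joints'])
im=cv2.imread('pics/s23.png');crop('s23d.png',im,225,215,130,95,6)
E
```

```text
[528.35280504 -89.86135274 108.619873  ] [-17.95524398  -8.5421538  108.619873  ] [-17.69507173   1.65643268   2.49113383] [ 0.18602743  3.80277397 -0.0039076 ] [ 1.21705681e+00 -3.79274619e+01  3.74070346e+01 -6.97392985e+00
  1.23570789e+00 -3.48388881e-02] [-0.28665884  0.1983384  -0.31279894  1.08360343 -0.00395763  1.45337459]
```

View pics/s23d.png

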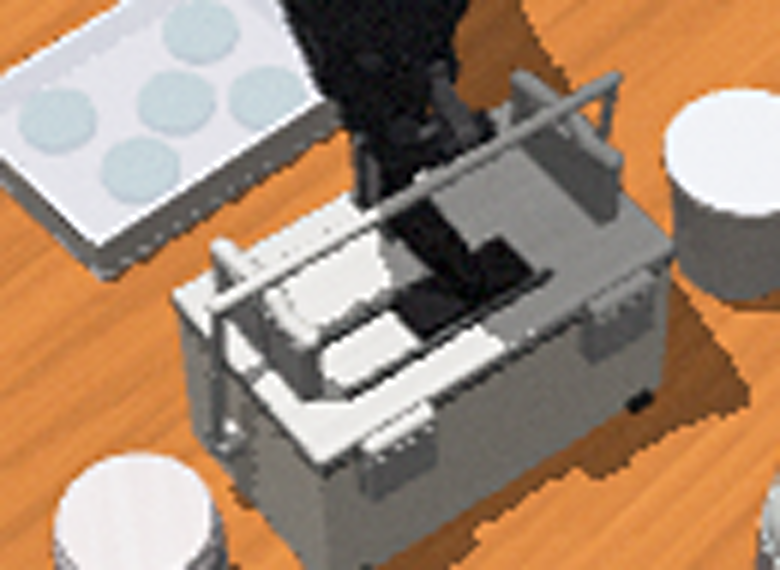

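Emit:
carry_out([
  {"slide": [-0.0197,0.0034,0],"rot": [0,0,0],"jaw": 0},
  {"slide": [0,0,0.025],"rot": [0,0,0],"jaw": 0},
  {"slide": [0,0,0.025],"rot": [0,0,0],"jaw": 0.05},
  {"slide": [0.0195,-0.0034,0],"rot": [0,0,0],"jaw": 0.05},
  {"slide": [0,0,0],"rot": [0,0,0],"jaw": 0.05},
  {"slide": [0,0,0],"rot": [0,0,0],"jaw": 0.05},
])

```text
t: 18.88
eef_pos: [539.5, -91.6, 162.1]
eef_rot: [[0.168, 0.986, -0.002], [0.986, -0.168, 0.0], [0.0, -0.002, -1.0]]
contact_force: [-0.2, -0.6, -0.4]
gripper_width: 49.9
```

```bash
python3 - <<'E'
from h import *
W=imaging.camera_model('wrist')
im=imaging.capture('wrist')[:,:,::-1];cv2.imwrite('pics/w24.png',im)
s=readout.observe();print(w2k(s['eef_pos']),s['contact_force'],s['ft_torque'],s['gripper_width'],s['joints'])
for r,c in [(200,377),(150,377)]: print(w2k(onz(W,(c,r),156)))
E
```

```text
[ -6.85295897  -8.34515314 161.98703094] [ 0.66896589 -0.2271725  -0.42617106] [-0.02970179  0.01910618 -0.03415925] 49.867382455540515 [-2.86346034e-01  1.59358490e-01 -2.40423016e-01  1.17288857e+00
  9.93349417e-06  1.45312623e+00]
[ 25.11411558  30.16524274 156.        ]
[ 23.87769977  53.33245756 156.        ]
```

View pics/w24.png

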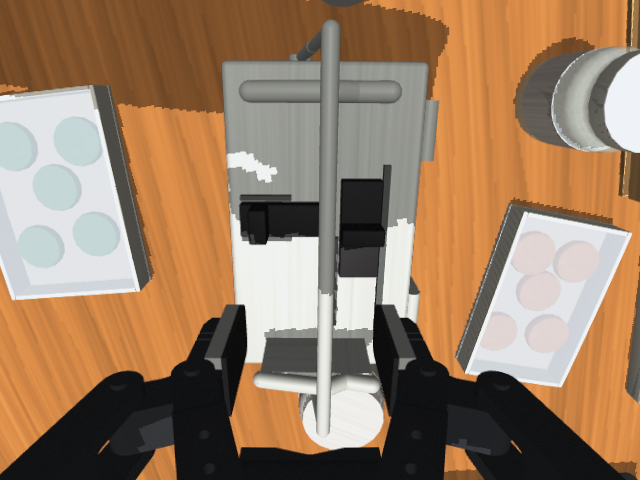

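```bash
python3 - <<'E'
from h import *
W=imaging.camera_model('wrist');s=readout.observe()
for r,c in [(100,329),(200,327),(300,325)]: print(w2k(onz(W,(c,r),156)))
print(w2k(s['eef_pos']))
for r,c in [(91,240),(91,401),(385,255),(385,378)]: print('rib',w2k(onz(W,(c,r),152)))
E
```

```text
[  1.59334786  74.81310602 156.        ]
[  1.39548589  30.11372028 156.        ]
[  1.21663767 -22.17960509 156.        ]
[ -6.85295897  -8.34515314 161.98703094]
rib [-37.72832581  78.63867569 152.        ]
rib [ 33.64837626  78.85968201 152.        ]
rib [-37.61833922 -78.53675639 152.        ]
rib [ 32.38692593 -78.33855093 152.        ]
```

Emit:
carry_out([
  {"slide": [0.0079,-0.0014,0],"rot": [0,0,0],"jaw": 0.05},
  {"slide": [0,0,-0.025],"rot": [0,0,0],"jaw": 0.05},
  {"slide": [0,0,-0.025],"rot": [0,0,0],"jaw": 0.05},
  {"slide": [0,0,-0.004],"rot": [0,0,0],"jaw": 0.03},
  {"slide": [0,0,0],"rot": [0,0,0],"jaw": 0.0},
  {"slide": [0,0,0],"rot": [0,0,0],"jaw": 0.0},
  {"slide": [0,0,0],"rot": [0,0,0],"jaw": 0.0},
])

```text
t: 19.8
eef_pos: [547.1, -93.2, 109.3]
eef_rot: [[0.168, 0.986, -0.002], [0.986, -0.168, -0.0], [-0.0, -0.002, -1.0]]
contact_force: [-6.6, 0.8, 2.6]
gripper_width: 5.1
```

```bash
python3 - <<'E'
from h import *
im=imaging.capture('wrist')[:,:,::-1];cv2.imwrite('pics/w25.png',im)
s=readout.observe();print(w2k(s['eef_pos']),s['contact_force'],s['gripper_width'])
E
```

```text
[  0.95020833  -8.59959886 109.22951839] [-5.07549064  0.7355231   2.35938327] 5.500380106372735
```

View pics/w25.png

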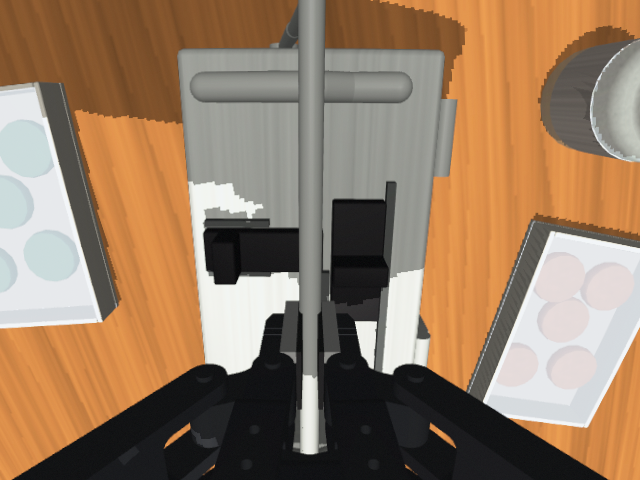

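Emit:
carry_out([
  {"slide": [0.003,-0.0005,0.002],"rot": [0,0,0],"jaw": 0.0},
  {"slide": [0.003,-0.0005,0.001],"rot": [0,0,0],"jaw": 0.0},
])

```text
t: 20.1
eef_pos: [546.5, -93.0, 109.3]
eef_rot: [[0.168, 0.986, -0.015], [0.986, -0.168, 0.002], [-0.001, -0.015, -1.0]]
contact_force: [-15.9, 0.6, -0.3]
gripper_width: 5.2
```

Emit:
carry_out([
  {"slide": [0.003,-0.0005,0.001],"rot": [0,0,0],"jaw": 0.0},
  {"slide": [0.003,-0.0005,0],"rot": [0,0,0],"jaw": 0.0},
])

```text
t: 20.35
eef_pos: [553.2, -94.1, 109.1]
eef_rot: [[0.168, 0.986, -0.014], [0.986, -0.168, 0.002], [-0.0, -0.014, -1.0]]
contact_force: [-6.0, -0.6, -14.5]
gripper_width: 5.3
```

Emit:
carry_out([
  {"slide": [0.003,-0.0005,-0.002],"rot": [0,0,0],"jaw": 0.0},
  {"slide": [0.003,-0.0005,-0.002],"rot": [0,0,0],"jaw": 0.0},
])

```text
t: 20.6
eef_pos: [560.8, -95.4, 105.2]
eef_rot: [[0.168, 0.986, -0.011], [0.986, -0.168, 0.001], [-0.0, -0.011, -1.0]]
contact_force: [-5.3, -0.5, -7.8]
gripper_width: 5.5
```

Emit:
carry_out([
  {"slide": [0.002,-0.0003,-0.002],"rot": [0,0,0],"jaw": 0.0},
  {"slide": [0.002,-0.0003,-0.001],"rot": [0,0,0],"jaw": 0.0},
])

```text
t: 20.85
eef_pos: [561.7, -95.7, 104.3]
eef_rot: [[0.168, 0.986, -0.017], [0.986, -0.168, 0.002], [-0.001, -0.017, -1.0]]
contact_force: [-20.2, 2.2, 12.5]
gripper_width: 5.4
```

```bash
python3 - <<'E'
from h import *
im=imaging.capture('wrist')[:,:,::-1];cv2.imwrite('pics/w26.png',im)
s=readout.observe();print(w2k(s['eef_pos']),s['contact_force'],s['gripper_width'])
E
```

```text
[ 15.8338339   -8.54368447 104.37393873] [-16.91619916   0.60981099   8.10625857] 5.097805156545397
```

View pics/w26.png

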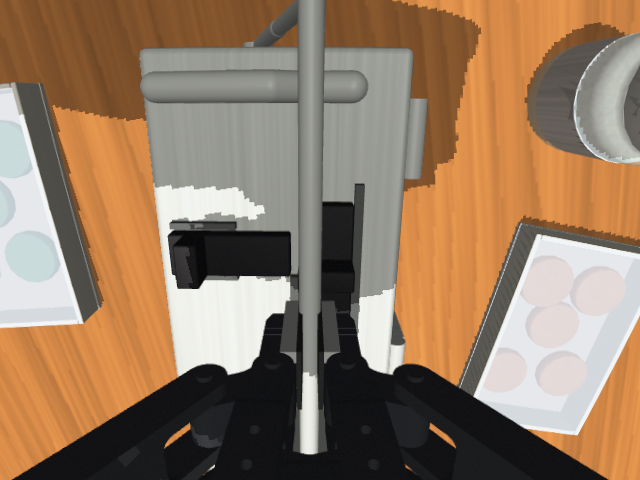

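Emit:
carry_out([
  {"slide": [-0.005,0.0009,0.001],"rot": [0,0,0],"jaw": 0.0},
  {"slide": [0,0,0],"rot": [0,0,0],"jaw": 0.05},
  {"slide": [0,0,0],"rot": [0,0,0],"jaw": 0.05},
  {"slide": [0,0,0.03],"rot": [0,0,0],"jaw": 0.05},
  {"slide": [0,0,0.04],"rot": [0,0,0],"jaw": 0.05},
  {"slide": [0,0,0.04],"rot": [0,0,0],"jaw": 0.05},
  {"slide": [0,0,0],"rot": [0,0,0],"jaw": 0.05},
  {"slide": [0,0,0],"rot": [0,0,0],"jaw": 0.05},
])

```text
t: 21.9
eef_pos: [566.1, -96.1, 217.2]
eef_rot: [[0.168, 0.986, 0.002], [0.986, -0.168, -0.0], [-0.0, 0.002, -1.0]]
contact_force: [-0.1, 0.2, -0.7]
gripper_width: 49.8
```

```bash
python3 - <<'E'
from h import *
im=imaging.capture('wrist')[:,:,::-1];cv2.imwrite('pics/w27.png',im)
t=imaging.capture('scene')[:,:,::-1];cv2.imwrite('pics/s27.png',t);crop('s27c.png',t,205,180,190,150,4)
s=readout.observe();print(w2k(s['eef_pos']),s['contact_force'],s['gripper_width'])
E
```

```text
[ 18.88837686  -8.16430755 215.5741654 ] [0.14422497 0.57901325 0.79248452] 49.60385591668837
```

View pics/w27.png

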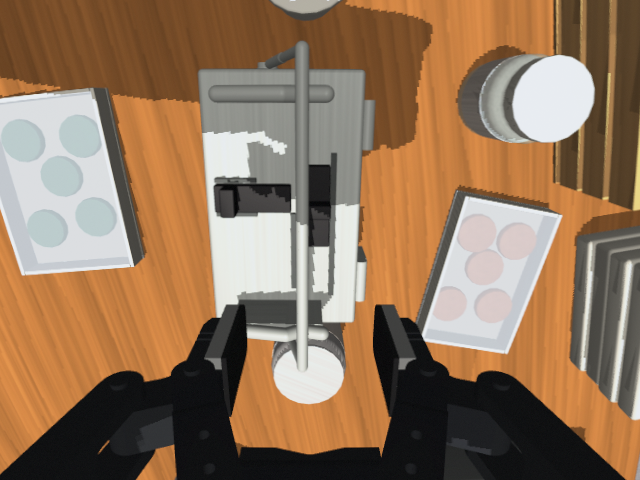

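View pics/s27c.png

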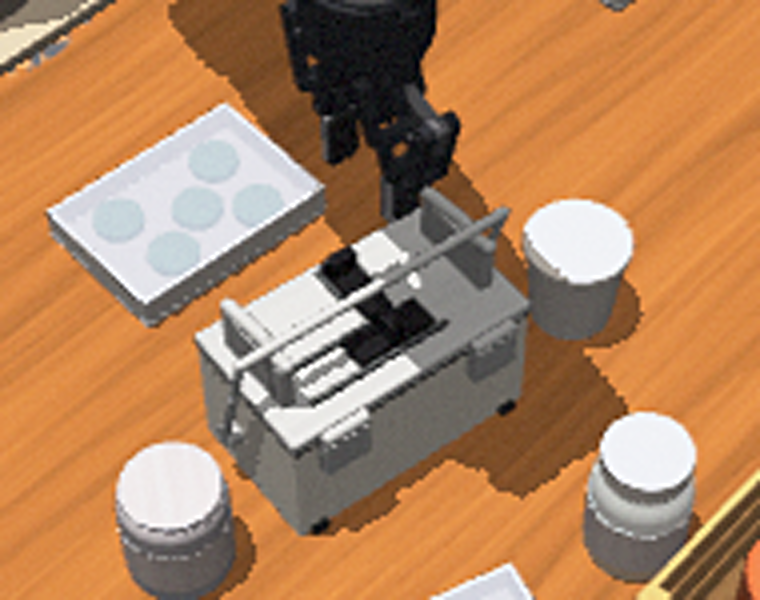

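```bash
python3 - <<'E'
from h import *
W=imaging.camera_model('wrist')
f=lambda c,r,z:np.round(w2k(onz(W,(c,r),z)),1)
for c,r in [(302,100),(302,200),(302,300)]: print('bar',f(c,r,153))
print('rib',f(209,93,152),f(334,93,152),f(241,330,152),f(327,330,152))
im=cv2.imread('pics/w27.png');crop('w27c.png',im,185,50,190,330,1.8*1)
E
```

```text
bar [ 14.5  75.1 153. ]
bar [ 14.3  16.8 153. ]
bar [ 14.  -51.4 153. ]
rib [-38.5  79.  152. ] [ 32.7  79.  152. ] [-28.2 -75.3 152. ] [ 31.1 -75.  152. ]
```

View pics/w27c.png

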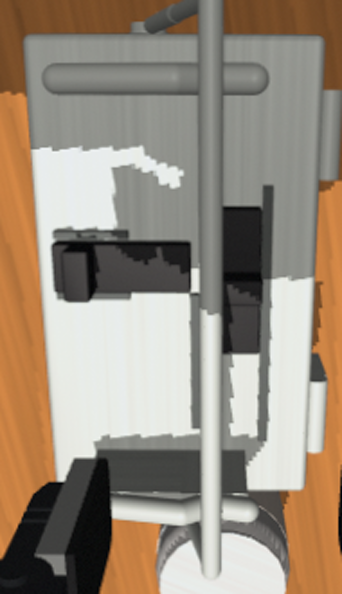

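```bash
python3 - <<'E'
from h import *
a=cv2.imread('pics/scene0.png');b=cv2.imread('pics/s27.png')
d=(cv2.absdiff(a,b).max(2)>40).astype(np.uint8)
for n,(x,y,w,h) in dict(tray_front=(216,205,30,50),trayrear=(275,322,78,60),can_right=(233,290,32,42),behind=(350,282,32,42),left=(345,232,20,30),carton=(120,285,48,58)).items(): print(n,d[y:y+h,x:x+w].mean())
workorder.hand_in()
E
```

```text
tray_front 0.009333333333333334
trayrear 0.01047008547008547
can_right 0.005208333333333333
behind 0.03571428571428571
left 0.043333333333333335
carton 0.0
the job is handed in; nothing more can be done
```

I sealed the keeper in the order asked and handed the job in at about 22 s of robot time, with the gripper open and clear of everything. Handing in reports no verdict.

**What I did**
- **Lid:** I pushed it shut with the closed fingers until it stopped hard. The wrist force read about 31 N downward and 11 N sideways, above the 2 to 6 N the lid needs to move. My first pass went over the lid without touching it. The cameras showed the real fingertips about 38 mm behind the stated TCP, so I allowed for that afterwards.
- **Lock slide:** I pushed it to its front end stop, at about 12 N.
- **Vent shutter:** I pushed it to its end stop, at about 20 N, and all three slots are covered.
- **Bail:** Pushing took the bar up to the ridge, but it jammed just short of the crest, with up to about 43 N combined at the wrist (31 N forward, 30 N upward). That force was on the fingers against the bar, and I saw no contact on the gripper's body. I backed off, gripped the bar, carried it over the crest into the groove and let go.

**Last checks**
- **Bail:** After release, the bar is at x of about 14 mm in the keeper frame, or about 1.84 rad, which matches the clamped angle.
- **Lid and slides:** The pictures show the lid flat, the lock at the front end and the vent shut.
- **Bystanders:** Comparing the first and last scene pictures around the bystanders showed 0 to 4% of pixels changed. The larger changes were near the jar and tub, probably from shadows. I did not check the side tray.

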